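# Open the disinfecting box and lay the thermometer in it

## Task

Tip the loose cover of the disinfecting box up by its front lip and over backwards, so that it is off the tray and stands leaning against the backrest with its rear edge in the trough behind the tray. Then lay the stick thermometer flat, window up, lengthwise in the wide front compartment of the tray, setting it down gently rather than dropping it. Leave the other things on the table where they are.

Things in the scene. Friction and masses are not known exactly. Their poses are not given: they have to be found in the camera images.
- box: White disinfecting box, fixed on the table: housing 146 mm deep (x) by 204 mm wide (y), its flat rim 95 mm high, top open as a shallow tray with 8 mm walls. Origin on the table under the housing's middle; x points to its back, towards the robot's left (yaw 1.27 to 1.87), so its front and the cover's lip face the robot's right; z up. Behind it, joined on, are a trough and a steel backrest for the cover.
- tray_floor (a point): Middle of the floor of the wide front compartment (box x -15, y 0, 69 mm above the table; axes as the box). The tray is 26 mm deep. This compartment spans box x -65 to +35 mm and y -94 to +94 mm; a divider 12 mm high and 4 mm thick parts it from a narrow rear one that holds a fixed lamp tube.
- trough (a point): Middle of the trough floor (box x 86, y 0, 72 mm above the table; axes as the box). The floor is 27 mm wide (box x 73 to 100) and 160 mm long (y). From its back rises the backrest: two bars at y -60 and +60 mm and a cross bar, leaning back 0.30 rad, front face at box x 100 mm at the trough floor, top 214 mm above the table.
- cover: Loose flat grey cover, about 0.3 kg: plate 193 (x) x 218 (y) x 6 mm lying on the box's rim, fastened by nothing. Origin at the middle of the plate's underside, z out of its top, x to its rear edge. Side skirts 12 mm deep, 105 mm long (cover x -58 to +46 mm) hang outside the box's sides with 3 mm play; none at front and rear.
- cover_lip (a point): Middle of the front edge of the cover's underside (cover x -96.5 mm). At the start it stands about 35 mm out in front of the box, 95 mm above the table, with free space below: a lip. Pushed up from below, the cover first slides back up to 20 mm until its rear edge meets the backrest, then turns up about its rear edge.
- cover_tail (a point): Middle of the rear edge of the cover's underside (cover x +96.5 mm). At the start it juts about 12 mm over the trough. Once the cover has been turned past upright, this edge drops into the trough and the cover stays leaning on the backrest by itself, its z axis then 1.85 to 2.05 rad from vertical and its upper edge about 260 mm above the table.
- thermometer: White stick thermometer with a dark window on top, 0.14 kg, flat on the table at the robot's left or right of the box: body 128 x 32 x 22 mm (high) plus a grey round probe 16 mm thick at the +x end, 151 mm long in all (x -75 to +76 mm). Origin at the centre of its underside, x along its length, z up. It may lie either way round in the tray.
- carton: Small white swab carton 140 x 60 x 45 mm, loose, on the other side of the box from the thermometer; origin under its centre. Leave alone.
- bottle: White bottle, 68 mm across, 170 mm high, loose, far from the robot, at one side of the box; origin under its centre. Leave alone.
- rack: White tube rack 70 (x) x 190 (y) x 82 mm with capped tubes, loose, far from the robot, at the other side of the box; origin under its centre. Leave alone.
- cup: Grey cup, 76 mm across, 100 mm high, at the far left; origin under its centre. Leave alone.
- cassettes: Stack of three white test cassettes 70 x 22 x 18 mm at the far right; origin under its centre. Leave alone.
Things that resemble listed ones, but are neither listed nor needed, are in the scene too. What is shaped like the thermometer but pink is not meant.

How it is judged:
On the way:
1. the cover is off the tray and stands in the trough, leaning against the backrest (angle between cover's own z axis and vertical between 1.66 and 2.2 rad and x of cover_tail in the frame of box between 0.066 and 0.125 m and z of cover_tail in the frame of box between 0.06 and 0.092 m and y of cover_tail in the frame of box between -0.04 and 0.04 m and angle between the y axis of cover and the y axis of box, either way round below 0.2 rad and z of cover_lip in the frame of box above 0.2 m and linear speed of cover below 0.03 m/s), for 0.2 s.
At the end, for the whole second after the job is handed in: Cover at rest in the trough (sideways within 40 mm), leaning on the backrest, z axis 1.66 to 2.2 rad from vertical, square within 0.2 rad; thermometer at rest flat on the wide compartment floor (8 mm, 0.12 rad), lengthwise within 0.3 rad, within 38 (x) and 32 mm (y) of its middle (all of step 1 and z of thermometer in the frame of tray_floor between -0.004 and 0.008 m and x of thermometer in the frame of tray_floor between -0.038 and 0.038 m and y of thermometer in the frame of tray_floor between -0.032 and 0.032 m and angle between thermometer's own z axis and vertical below 0.12 rad and angle between the x axis of thermometer and the y axis of box, either way round below 0.3 rad and linear speed of thermometer below 0.03 m/s); the robot touches nothing.
It fails at once if the thermometer is dropped (falls freely by more than about 25 mm) (linear speed of thermometer above 0.7 m/s and contact force between the fingers and thermometer below 0.05 N).
It fails at once if the carton, bottle, tube rack, cup or cassettes are shifted by more than 30 mm or knocked over (distance of any of carton, bottle, rack, cup, cassettes from where it was at the start of the episode above 0.03 m or angle between any of carton, bottle, rack, cup, cassettes's own z axis and vertical above 0.5 rad).
It also fails if it takes over 51 s, if anything falls off the work surface, if the arm or the gripper's body presses on something with over 40 N, if the wrist force passes 120 N, or if a joint passes its speed limit or range.

## Robot

A 6-joint arm with a two-finger parallel gripper is mounted at the origin on the work surface. World frame = base frame: x ahead of the robot, y to its left, z up, the work surface at z = 0. Lengths are in m, angles in rad, forces in N, time in s.
With the tool pointing down it reaches from about 0.35 to 0.775 m from the base axis. Payload 5.5 kg.
Tool frame: the origin (TCP) lies on the mounting face of the last link; the fingertips stand 173 mm ahead of it and the grasp point (between the pads) lies 155 mm ahead of it; z points along the fingers, y is the direction in which the jaws open and shut (so a half turn about z gives the same grasp; the last joint's range is limited). The gripper opens to 85 mm and grips with 20 to 120 N. Pads are 22 mm wide; open, the fingers measure 114 mm over their backs; the gripper's body (76 mm by 85 mm) begins 54 mm behind the grasp point. The pads swing forward as they close: fully open they stand 13 mm farther back than shut.
Start: joints at [-1.275, 0.313, 0.046, 1.304, 0, 1.431], TCP at [0.243, -0.521, 0.405] pointing down, gripper open.
Joint ranges: [-2.76, 2.76], [-0.86, 1.69], [-1.03, 1.26], [-2.2, 2.34], [-1.47, 1.5], [-3.14, 3.14]. Speed limits (rad/s): [2.57, 2.57, 3.14, 3.14, 3.14, 3.14].

## Interface

Orientations are given as a unit quaternion [w, x, y, z].
In Python, from workcell import get_state, eyes, env gives the robot as it stands. The module is installed in compiled form; this text tells all that it offers.
- The arm moves only by the tool carry_out, never from a script. Its argument "motion" is a list of rows, each an object of numbers: "jaw": the opening, from -1 (shut) to 1 (fully open); "tx", "ty", "tz": the shift along the tool's x, y, z in cm; "wx", "wy", "wz": the turn, a rotation vector about the tool's x, y, z in degrees. In form: [{"jaw": .., "tx": .., "ty": .., "tz": .., "wx": .., "wy": .., "wz": ..}, ...]. A call has 1 to 20 rows; each row shifts and turns the commanded pose from where the row before left it, along the tool's axes as they then stand; what a row does not reach is not made up. A row lasts 1/8 s, in which the tool goes at most 62.5 mm and 10.7 degrees, less where a joint would pass 70% of its speed; a pose out of reach is approached as far as the arm can. A call with a gripper value outside its range is refused whole. The fingers move at their own pace and stop on an object; "force" is the grip in N (left out, the last holds). Time passes only in rows, so rows that do not move let the fingers close. It gives the time, the measured TCP pose, the force and the opening at its end, in the units of the state.
- get_state(): the state, without advancing time (a new reading comes with each control period).
- eyes.read_camera(name): name is "scene" or "top" or "wrist"; returns the picture (420x560x3 uint8, blue, green, red); there is no depth.
- eyes.calibration(name): a dict with "K" (3x3 intrinsics, pixels), "k1" (the pictures are not rectified: a ray, as slopes to the right and down, at radius r is drawn at 1 + k1 r^2 times it, then the intrinsics apply), "camera_from_world" (4x4, takes a point from world to camera coordinates). Camera axes: x right, y up, looking along -z (the intrinsics and any distortion apply to the point x, -y, -z); pixel columns grow to the right and rows downward; lengths in m; the calibration is good to about 2 mm. A picture is of the moment at which its call begins: read the wrist's pose just before it. calibration takes no time and is no camera call; for the wrist camera it gives the pose at the moment of the call.
- env.hand_in(): hands the job in, once; it reports no verdict.
The state is a dict: "clock": time; "joint_pos": joint angles; "qvel": joint speeds; "tau": joint torques, N m; "tcp_pos": TCP position; "orientation": TCP orientation; "wrist_force": force on the tool from outside, world axes, zero at the start; "ft_torque": the same for the moment, N m; "finger_gap": finger opening in m.
Only numpy, scipy, OpenCV 4.12 (cv2) and the standard library are available. Lean on these libraries where they do the work, as an engineer would, in place of code of your own. Each camera call takes 0.05 s, during which the arm holds its last target.

## Working session

There is one attempt and no reset: what is moved stays moved. The work goes in short steps, Python scripts to look and compute and a tool call to move; the robot and the scene stay as the last step left them, time stands still between calls to the robot, and variables do not carry over. Pictures are saved under pics/ and viewed, and the job is handed in when it is done.

Besides the shell and the picture viewer there is one more tool, called after "Request:" by a JSON object that holds its "fn" and its "kwargs". carry_out: Moves the arm, as the interface text tells. Its arguments: {"type":"object","properties":{"motion":{"type":"array"},"force":{"type":"number"}},"required":["motion"]}

```bash
mkdir -p pics; ls; python3 - <<'E'
from workcell import get_state, eyes, env
import cv2
s=get_state()
for k,v in s.items(): print(k,v)
for n in ["scene","top","wrist"]:
    c=eyes.calibration(n); print(n,c)
    im=eyes.read_camera(n); cv2.imwrite(f"pics/{n}0.png",im)
E
```

```text
pics
clock 0.0
joint_pos [-1.27460043e+00  3.14009544e-01  4.49503402e-02  1.30358846e+00
 -1.77367680e-05  1.43120225e+00]
qvel [ 0.0014088   0.00069963 -0.00015625 -0.00058735 -0.00107312 -0.00076665]
tau [-5.04841762e-05 -4.80629826e+01  2.98532546e+01  1.94659468e-02
 -2.43795539e-04  1.43683542e-05]
tcp_pos [ 0.24265545 -0.5210667   0.40379166]
orientation [-9.22139896e-04  9.76354242e-01  2.16174782e-01 -8.12479545e-05]
wrist_force [-0.10958744 -0.6282538   0.41124031]
ft_torque [0.00250796 0.01316558 0.0447023 ]
finger_gap 0.08521656950432624
scene {'K': array([[476.07849096,   0.        , 283.29578151],
       [  0.        , 476.07849096, 202.83389486],
       [  0.        ,   0.        ,   1.        ]]), 'k1': -0.005373972541876839, 'camera_from_world': array([[ 0.36434814,  0.93121181, -0.00974694, -0.19944853],
       [-0.74263475,  0.29684847,  0.60031209,  0.33273693],
       [ 0.56191107, -0.21148418,  0.79970644, -1.82042994],
       [ 0.        ,  0.        ,  0.        ,  1.        ]])}
top {'K': array([[529.47294618,   0.        , 281.30697164],
       [  0.        , 529.47294618, 207.33849399],
       [  0.        ,   0.        ,   1.        ]]), 'k1': -0.13410603047704098, 'camera_from_world': array([[ 0.01675038, -0.99984625,  0.00518756,  0.03007548],
       [ 0.99889668,  0.01696168,  0.04379173, -0.51159784],
       [-0.04387299,  0.00444831,  0.99902721, -1.60090776],
       [ 0.        ,  0.        ,  0.        ,  1.        ]])}
wrist {'K': array([[323.93125045,   0.        , 282.84531336],
       [  0.        , 323.93125045, 213.01079069],
       [  0.        ,   0.        ,   1.        ]]), 'k1': -0.07409170769406466, 'camera_from_world': array([[ 0.4216439 , -0.90676003, -0.00163139, -0.57523665],
       [ 0.87007014,  0.40508838, -0.28085824,  0.03658498],
       [ 0.25533188,  0.11700274,  0.95974788, -0.3798258 ],
       [ 0.        ,  0.        ,  0.        ,  1.        ]])}
```

View pics/scene0.png

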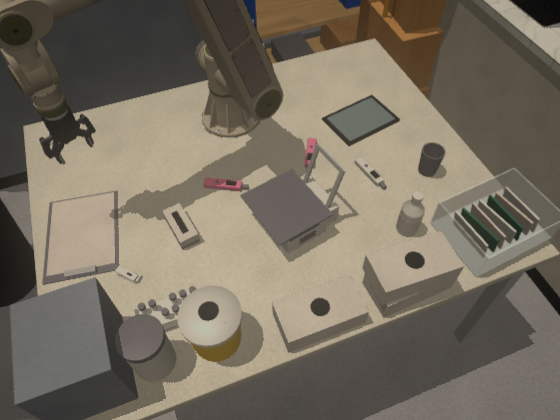

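View pics/top0.png

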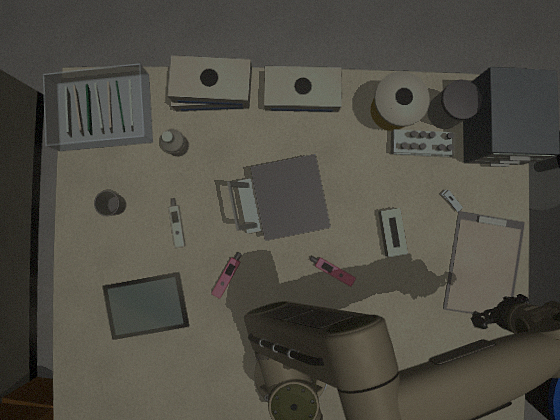

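View pics/wrist0.png

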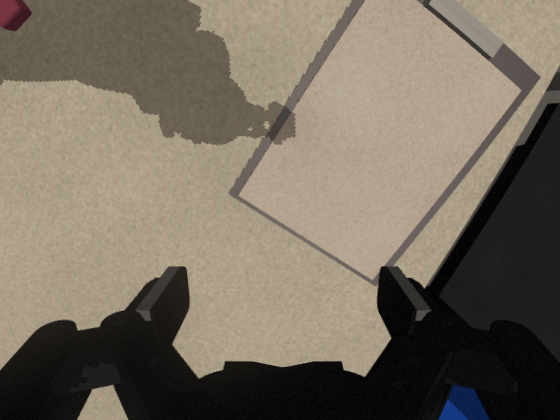

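The top view shows the box and cover near (285,195) with its backrest at the left (230,200). The white thermometer is near (177,222), the carton near (392,232), and pink decoys at (227,275) and (331,270). I'll zoom in to measure.

```bash
python3 - <<'E'
import cv2
t=cv2.imread("pics/top0.png"); s=cv2.imread("pics/scene0.png")
a=t[140:290,150:350]; a=cv2.convertScaleAbs(cv2.resize(a,None,fx=4,fy=4,interpolation=cv2.INTER_CUBIC),alpha=1.6); cv2.imwrite("pics/topz.png",a)
a=s[130:260,230:400]; a=cv2.convertScaleAbs(cv2.resize(a,None,fx=4.5,fy=4.5,interpolation=cv2.INTER_CUBIC),alpha=1.4); cv2.imwrite("pics/scenez.png",a)
E
```

```text
(no output)
```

View pics/topz.png

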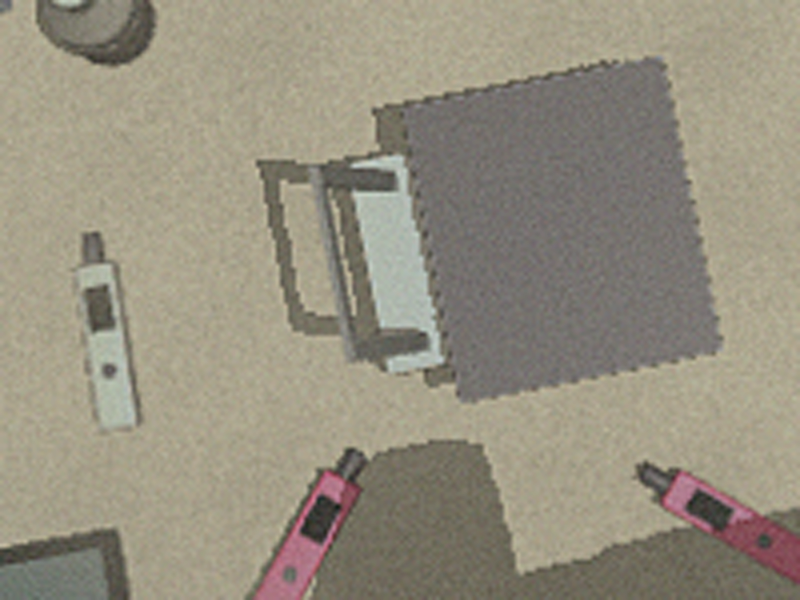

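View pics/scenez.png

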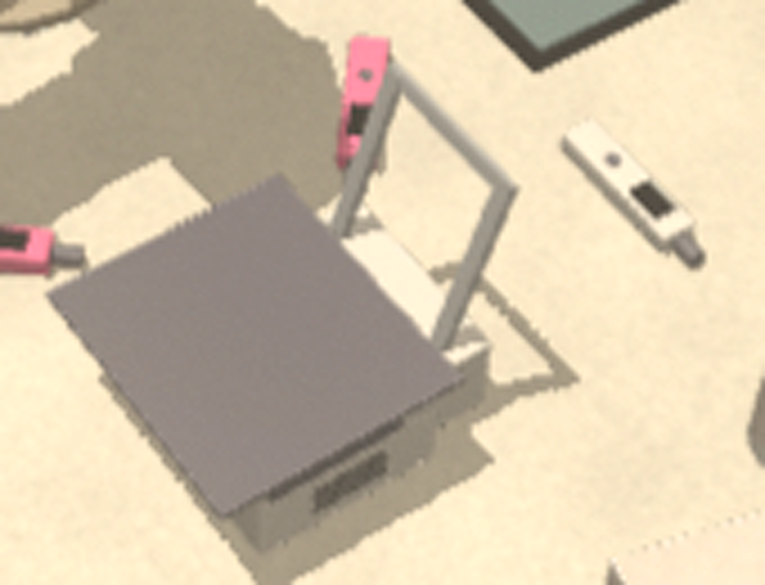

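```bash
cat > h.py <<'E'
import numpy as np, cv2
from workcell import get_state, eyes, env
from scipy.spatial.transform import Rotation as R
def ray(name,uv,cal=None):
    c=cal or eyes.calibration(name); K=c["K"]; 
    d=np.array([(uv[0]-K[0,2])/K[0,0],(uv[1]-K[1,2])/K[1,1]]); u=d.copy()
    for _ in range(20): u=d/(1+c["k1"]*(u@u))
    T=c["camera_from_world"]; Rm=T[:3,:3]; o=-Rm.T@T[:3,3]
    return o, Rm.T@np.array([u[0],-u[1],-1.])
def at_z(name,uv,z,cal=None):
    o,d=ray(name,uv,cal); return o+d*(z-o[2])/d[2]
def proj(name,P,cal=None):
    c=cal or eyes.calibration(name); T=c["camera_from_world"]
    p=T[:3,:3]@np.asarray(P,float)+T[:3,3]; u=np.array([p[0],-p[1]])/-p[2]; u=u*(1+c["k1"]*(u@u))
    return c["K"][:2,:2]@u+c["K"][:2,2]
def pose():
    s=get_state(); q=s["orientation"]; return np.array(s["tcp_pos"]), R.from_quat([q[1],q[2],q[3],q[0]])
E
python3 - <<'E'
from h import *
np.set_printoptions(precision=4,suppress=True)
tc=[(403,103),(660,58),(722,350),(463,400)]
P=np.array([at_z("top",(150+(x-1.5)/4,140+(y-1.5)/4),.101) for x,y in tc]); print(P)
sc=[(463,380),(228,513),(50,293),(280,177)]
S=np.array([at_z("scene",(230+(x-1.7)/4.5,130+(y-1.7)/4.5),.101) for x,y in sc]); print(S)
for Q in(P,S):
    print(Q.mean(0), [np.linalg.norm(Q[i]-Q[i-3]) for i in range(4)], [np.degrees(np.arctan2(*(Q[i]-Q[j])[1::-1])) for i,j in((0,1),(3,2))], [np.degrees(np.arctan2(*(Q[i]-Q[j])[1::-1])) for i,j in((0,3),(1,2))])
# thermometer
for n,o,f,pts in(("top",(150,140),4,[(93,234),(80,268),(118,263),(139,428),(100,432)]),("scene",(230,130),4.5,[(695,258),(690,210),(660,245),(590,120),(565,145)])):
    for z,p in zip((.012,.022,.022,.022,.022),pts): print(n,at_z(n,(o[0]+(p[0]-1.5)/f,o[1]+(p[1]-1.5)/f),z))
E
```

```text
[[ 0.6268  0.1304  0.101 ]
 [ 0.6628 -0.0547  0.101 ]
 [ 0.4525 -0.1022  0.101 ]
 [ 0.4136  0.0832  0.101 ]]
[[ 0.6256  0.1276  0.101 ]
 [ 0.6645 -0.0539  0.101 ]
 [ 0.455  -0.1032  0.101 ]
 [ 0.4164  0.0817  0.101 ]]
[0.5389 0.0142 0.101 ] [np.float64(0.18863064586176076), np.float64(0.2156017853379098), np.float64(0.1894749246288986), np.float64(0.21838098449164775)] [np.float64(101.00199990904002), np.float64(101.84971770474263)] [np.float64(12.482157382002386), np.float64(12.720182395301862)]
[0.5404 0.013  0.101 ] [np.float64(0.18558217262537238), np.float64(0.21520324264898708), np.float64(0.18881478779037736), np.float64(0.21420246344692342)] [np.float64(102.07227353648719), np.float64(101.7809229415276)] [np.float64(12.364912882200839), np.float64(13.223630772276389)]
top [0.5336 0.3709 0.012 ]
top [0.5069 0.3782 0.022 ]
top [0.5112 0.3491 0.022 ]
top [0.3865 0.3302 0.022 ]
top [0.3829 0.3599 0.022 ]
scene [0.5333 0.367  0.012 ]
scene [0.4977 0.3804 0.022 ]
scene [0.5193 0.3437 0.022 ]
scene [0.3885 0.3524 0.022 ]
scene [0.4045 0.3229 0.022 ]
```

```bash
cat >> h.py <<'E'
yaw=np.radians(102.3)
bx=np.array([np.cos(yaw),np.sin(yaw),0]); by=np.array([-np.sin(yaw),np.cos(yaw),0]); zz=np.array([0,0,1.])
B0=np.array([.5395,.0136,0])+.0115*bx
def box(x,y,z): return B0+(x*bx+y*by)/1e3+zz*z/1e3
def tobox(p): d=np.asarray(p)-B0; return np.array([d@bx,d@by,d[2]])*1e3
def Rtilt(a):  # tool y=-by, z = cos a bx - sin a z
    z=np.cos(a)*bx-np.sin(a)*zz; y=-by; return R.from_matrix(np.column_stack([np.cross(y,z),y,z]))
def plan(p1,R1,p0=None,R0=None,n=None):
    if p0 is None: p0,R0=pose()
    w=(R0.inv()*R1).as_rotvec(degrees=True); d=p1-p0
    m=max(np.linalg.norm(d)/.06,np.linalg.norm(w)/10); n=n or int(np.ceil(m))
    print("n",n,"min",round(m,2))
    for i in range(n):
        Ri=R0*R.from_rotvec(w*i/n,degrees=True); t=Ri.inv().apply(d/n)*100
        print(np.round(t,1),np.round(w/n,1))
E
python3 - <<'E'
from h import *
a=np.radians(35); Rt=Rtilt(a)
print("B0",B0,"lip",box(-108,0,95),"tray",box(-15,0,69))
print("carton",at_z("top",(392,232),.045),"bottle",at_z("top",(171,138),.17),"rack",at_z("top",(422,140),.08))
d=np.array([np.cos(a),-np.sin(a)]); x=np.array([np.sin(a),np.cos(a)])
tip=np.array([-108,95])+22*d-11*x
pre=tip-60*d-15*x
f=lambda q: box(q[0],0,q[1])-.160*Rt.apply([0,0,1])
print("tip",tip,"TCP contact",f(tip),"pre",f(pre))
p0,R0=pose()
hi=f(pre)+np.array([.0,-.05,.12]); print("hi",hi)
plan(hi,Rt,n=16)
E
```

```text
B0 [0.53705015 0.02483602 0.        ] lip [ 0.56005743 -0.0806849   0.095     ] tray [0.54024561 0.01018034 0.069     ]
carton [ 0.441206   -0.29402383  0.045     ] bottle [0.69176479 0.34927008 0.17      ] rack [ 0.71528029 -0.37551116  0.08      ]
tip [-96.28799583  73.37064591] TCP contact [ 0.5854831  -0.19729756  0.16514288] pre [ 0.5977862  -0.25372464  0.18727018]
hi [ 0.5977862  -0.30372464  0.30727018]
n 16 min 9.23
[ 2.6 -0.3  0.6] [ 2.3  2.9 -4.4]
[ 2.6 -0.1  0.7] [ 2.3  2.9 -4.4]
[2.5 0.2 0.9] [ 2.3  2.9 -4.4]
[2.5 0.4 1. ] [ 2.3  2.9 -4.4]
[2.4 0.6 1.1] [ 2.3  2.9 -4.4]
[2.2 0.8 1.2] [ 2.3  2.9 -4.4]
[2.1 1.1 1.2] [ 2.3  2.9 -4.4]
[2.  1.3 1.3] [ 2.3  2.9 -4.4]
[1.8 1.5 1.3] [ 2.3  2.9 -4.4]
[1.6 1.7 1.4] [ 2.3  2.9 -4.4]
[1.4 1.8 1.4] [ 2.3  2.9 -4.4]
[1.2 2.  1.4] [ 2.3  2.9 -4.4]
[1.  2.1 1.3] [ 2.3  2.9 -4.4]
[0.7 2.2 1.3] [ 2.3  2.9 -4.4]
[0.5 2.3 1.2] [ 2.3  2.9 -4.4]
[0.2 2.4 1.1] [ 2.3  2.9 -4.4]
```

Request:
{"fn": "carry_out", "kwargs": {"motion": [{"jaw": 1, "tx": 2.6, "ty": -0.3, "tz": 0.6, "wx": 2.3, "wy": 2.9, "wz": -4.4}, {"jaw": 1, "tx": 2.6, "ty": -0.1, "tz": 0.7, "wx": 2.3, "wy": 2.9, "wz": -4.4}, {"jaw": 1, "tx": 2.5, "ty": 0.2, "tz": 0.9, "wx": 2.3, "wy": 2.9, "wz": -4.4}, {"jaw": 1, "tx": 2.5, "ty": 0.4, "tz": 1.0, "wx": 2.3, "wy": 2.9, "wz": -4.4}, {"jaw": 1, "tx": 2.4, "ty": 0.6, "tz": 1.1, "wx": 2.3, "wy": 2.9, "wz": -4.4}, {"jaw": 1, "tx": 2.2, "ty": 0.8, "tz": 1.2, "wx": 2.3, "wy": 2.9, "wz": -4.4}, {"jaw": 1, "tx": 2.1, "ty": 1.1, "tz": 1.2, "wx": 2.3, "wy": 2.9, "wz": -4.4}, {"jaw": 1, "tx": 2.0, "ty": 1.3, "tz": 1.3, "wx": 2.3, "wy": 2.9, "wz": -4.4}, {"jaw": 1, "tx": 1.8, "ty": 1.5, "tz": 1.3, "wx": 2.3, "wy": 2.9, "wz": -4.4}, {"jaw": 1, "tx": 1.6, "ty": 1.7, "tz": 1.4, "wx": 2.3, "wy": 2.9, "wz": -4.4}, {"jaw": 1, "tx": 1.4, "ty": 1.8, "tz": 1.4, "wx": 2.3, "wy": 2.9, "wz": -4.4}, {"jaw": 1, "tx": 1.2, "ty": 2.0, "tz": 1.4, "wx": 2.3, "wy": 2.9, "wz": -4.4}, {"jaw": 1, "tx": 1.0, "ty": 2.1, "tz": 1.3, "wx": 2.3, "wy": 2.9, "wz": -4.4}, {"jaw": 1, "tx": 0.7, "ty": 2.2, "tz": 1.3, "wx": 2.3, "wy": 2.9, "wz": -4.4}, {"jaw": 1, "tx": 0.5, "ty": 2.3, "tz": 1.2, "wx": 2.3, "wy": 2.9, "wz": -4.4}, {"jaw": 1, "tx": 0.2, "ty": 2.4, "tz": 1.1, "wx": 2.3, "wy": 2.9, "wz": -4.4}]}}

```text
clock: 2.15
tcp_pos: [0.6006, -0.3043, 0.3076]
orientation: [-0.36, 0.558, 0.688, 0.292]
wrist_force: [1.0, -0.3, 0.8]
finger_gap: 0.0857
```

Reached. I'll look with the wrist camera to check the lip and refine the cover pose, then plan the approach.

```bash
python3 - <<'E'
from h import *
import json
s=get_state(); print(s["joint_pos"])
c=eyes.calibration("wrist"); im=eyes.read_camera("wrist"); cv2.imwrite("pics/w1.png",cv2.convertScaleAbs(im,alpha=1.4))
for q in[(-108,109),(-108,-109),(-108,0)]: print(proj("wrist",box(*q,101),c),proj("wrist",box(*q,95),c))
np.savez("w1.npz",**c)
E
```

```text
[-0.68651522  0.98760141  0.74232151  2.16927521  0.54092104  0.42852767]
[170.9062646  246.24187259] [172.63562402 249.76908846]
[407.42826323 244.76343624] [405.51127151 248.2940702 ]
[289.59178931 245.83206963] [289.48137302 249.38567126]
```

View pics/w1.png

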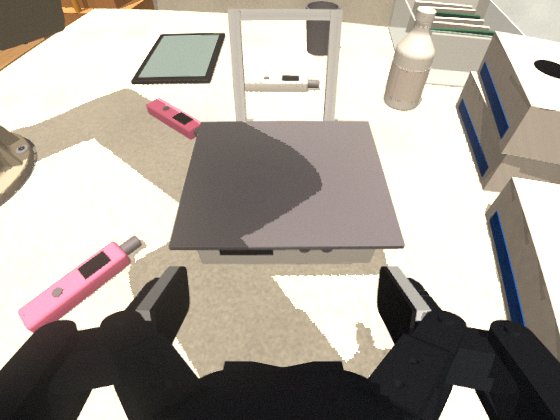

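The lip's front edge runs at row ~245 from column 172 to 402. I predicted 171 to 407, so the pose is good to about 2–4 mm, and nothing blocks the front. Next is the approach and the push arc.

```bash
python3 - <<'E'
from h import *
np.set_printoptions(precision=3,suppress=True)
a=np.radians(35); Rt=Rtilt(a)
d=np.array([np.cos(a),-np.sin(a)]); x=np.array([np.sin(a),np.cos(a)])
tip=np.array([-108,95])+22*d-11*x
f=lambda q: box(q[0],-1,q[1])-.160*Rt.apply([0,0,1])
p0,R0=pose(); print("rot err",(R0.inv()*Rt).as_rotvec(degrees=True))
pre=f(tip-60*d-12*x); print("to pre",R0.inv().apply(pre-p0)*100)
# arc of upper corner U relative to tip in (d,x) coords => tz, tx
prev=tip-12*x
for th in [0,5,10,15,20,25,30,35,40,45,50,55,60,65,70,75,80,85,90,95,100,105,108]:
    t=np.radians(th); k=min(th/40,1)
    T=np.array([105-7*k,95-20*k]) if th<95 else np.array([98,74])
    lip=T+193*np.array([-np.cos(t),np.sin(t)]); e=max(t,a)
    U=lip+22*np.array([np.cos(e),-np.sin(e)]) if t>=a else lip+22*d
    tc=U-11*x
    s=tc-prev; print(th,"tipc",tc,"tz",round(s@d/10,2),"tx",round(s@x/10,2)); prev=tc
E
```

```text
rot err [ 0.113 -0.61  -0.086]
to pre [-6.667  0.651 10.601]
0 tipc [-76.288  73.371] tz 1.64 tx 2.35
5 tipc [-76.429  87.692] tz -0.83 tx 1.17
10 tipc [-75.106 101.885] tz -0.71 tx 1.24
15 tipc [-72.337 115.823] tz -0.57 tx 1.3
20 tipc [-68.149 129.381] tz -0.43 tx 1.35
25 tipc [-62.58  142.436] tz -0.29 tx 1.39
30 tipc [-55.681 154.871] tz -0.15 tx 1.41
35 tipc [-47.509 166.571] tz -0.0 tx 1.43
40 tipc [-39.303 175.906] tz 0.14 tx 1.24
45 tipc [-29.225 186.905] tz 0.19 tx 1.48
50 tipc [-18.226 196.983] tz 0.32 tx 1.46
55 tipc [ -6.391 206.064] tz 0.45 tx 1.42
60 tipc [  6.191 214.08 ] tz 0.57 tx 1.38
65 tipc [ 19.423 220.968] tz 0.69 tx 1.32
70 tipc [ 33.205 226.677] tz 0.8 tx 1.26
75 tipc [ 47.433 231.163] tz 0.91 tx 1.18
80 tipc [ 61.997 234.391] tz 1.01 tx 1.1
85 tipc [ 76.787 236.339] tz 1.1 tx 1.01
90 tipc [ 91.691 236.989] tz 1.18 tx 0.91
95 tipc [106.594 235.339] tz 1.32 tx 0.72
100 tipc [121.384 233.391] tz 1.32 tx 0.69
105 tipc [135.949 230.163] tz 1.38 tx 0.57
108 tipc [144.533 227.62 ] tz 0.85 tx 0.28
```

Request:
{"fn": "carry_out", "kwargs": {"motion": [{"jaw": 1, "tx": -2.2, "ty": 0.2}, {"jaw": 1, "tx": -2.2, "ty": 0.2}, {"jaw": 1, "tx": -2.3, "ty": 0.2}, {"jaw": 1, "tz": 3.5}, {"jaw": 1, "tz": 3.5}, {"jaw": 1, "tz": 3.6}, {"jaw": 1}, {"jaw": 1}]}}

```text
invalid input at $.motion[0]: expected keys jaw, tx, ty, tz, wx, wy, wz
```

```bash
python3 - <<'E'
from h import *
np.set_printoptions(precision=3,suppress=True)
s=get_state(); print(s["joint_pos"],s["wrist_force"])
p,Rr=pose(); tipc=p+.16*Rr.apply([0,0,1]); print("tip box",tobox(tipc),"z",Rr.apply([0,0,1]), Rr.apply([0,1,0])@by)
im=eyes.read_camera("wrist"); cv2.imwrite("pics/w2.png",cv2.convertScaleAbs(im,alpha=1.4))
im=eyes.read_camera("scene"); cv2.imwrite("pics/s2.png",cv2.convertScaleAbs(cv2.resize(im[100:310,150:430],None,fx=2.5,fy=2.5),alpha=1.4))
E
```

```text
[-0.682  0.994  0.745  2.172  0.543  0.426] [-1.138  2.171 -0.68 ]
tip box [-201.161    5.299  214.248] z [-0.174  0.807 -0.565] -0.9999969331835292
```

View pics/w2.png

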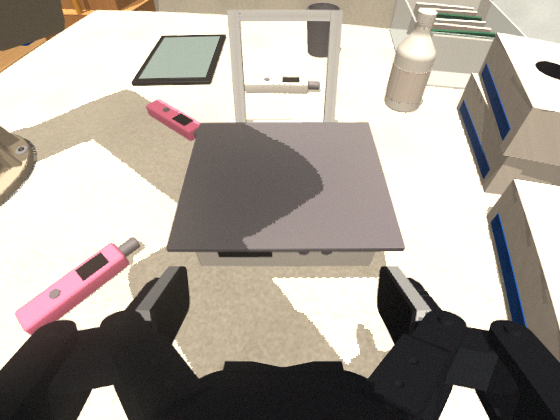

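View pics/s2.png

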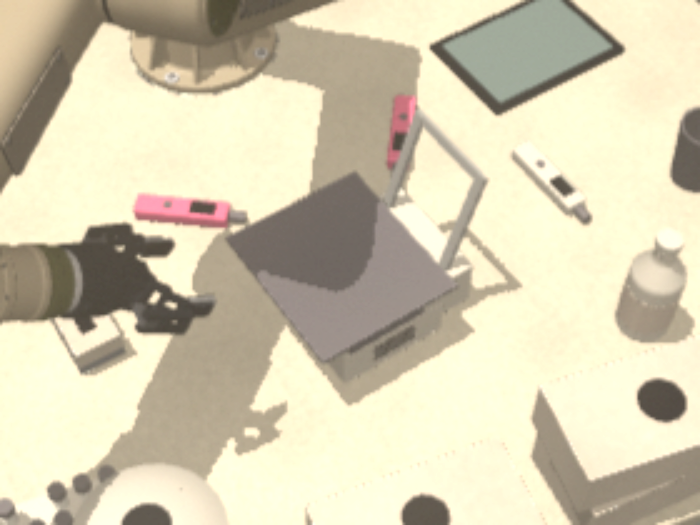

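The call was refused because every row needs all its keys, so the arm has not moved. The views show the gripper in front of the lip with a free path. I'll resend in full form.

Request:
{"fn": "carry_out", "kwargs": {"motion": [{"jaw": 1, "tx": -2.2, "ty": 0.2, "tz": 0, "wx": 0, "wy": 0, "wz": 0}, {"jaw": 1, "tx": -2.2, "ty": 0.2, "tz": 0, "wx": 0, "wy": 0, "wz": 0}, {"jaw": 1, "tx": -2.3, "ty": 0.2, "tz": 0, "wx": 0, "wy": 0, "wz": 0}, {"jaw": 1, "tx": 0, "ty": 0, "tz": 3.5, "wx": 0, "wy": 0, "wz": 0}, {"jaw": 1, "tx": 0, "ty": 0, "tz": 3.5, "wx": 0, "wy": 0, "wz": 0}, {"jaw": 1, "tx": 0, "ty": 0, "tz": 3.6, "wx": 0, "wy": 0, "wz": 0}, {"jaw": 1, "tx": 0, "ty": 0, "tz": 0, "wx": 0, "wy": 0, "wz": 0}]}}

```text
clock: 3.18
tcp_pos: [0.5945, -0.2543, 0.1922]
orientation: [-0.361, 0.559, 0.687, 0.291]
wrist_force: [0.2, -0.5, 0.7]
finger_gap: 0.0852
```

```bash
cat > look.py <<'E'
from h import *
import sys
np.set_printoptions(precision=3,suppress=True)
n=sys.argv[1]
s=get_state(); print(s["clock"],s["joint_pos"],s["wrist_force"],s["finger_gap"])
p,Rr=pose(); tipc=p+.16*Rr.apply([0,0,1]); print("tcp",p,"tip box",tobox(tipc),"z",Rr.apply([0,0,1]), Rr.apply([0,1,0])@by)
for c in sys.argv[2:]:
    im=eyes.read_camera(c)
    if c=="scene": im=cv2.resize(im[80:310,170:450],None,fx=2.5,fy=2.5)
    if c=="top": im=cv2.resize(im[110:290,140:380],None,fx=3,fy=3)
    cv2.imwrite(f"pics/{c}{n}.png",cv2.convertScaleAbs(im,alpha=1.4))
E
python3 look.py 3 wrist scene
```

```text
3.175 [-0.637  0.978  0.439  1.854  0.577  0.472] [ 0.22  -0.473  0.695] 0.08517210978719167
tcp [ 0.594 -0.254  0.192] tip box [-153.445    2.474  100.975] z [-0.17   0.804 -0.57 ] -0.9999566343928512
```

View pics/wrist3.png

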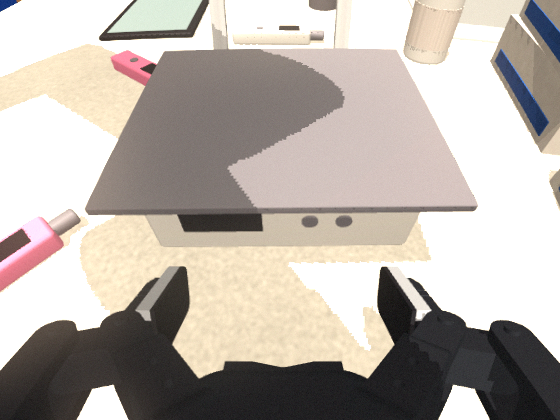

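View pics/scene3.png

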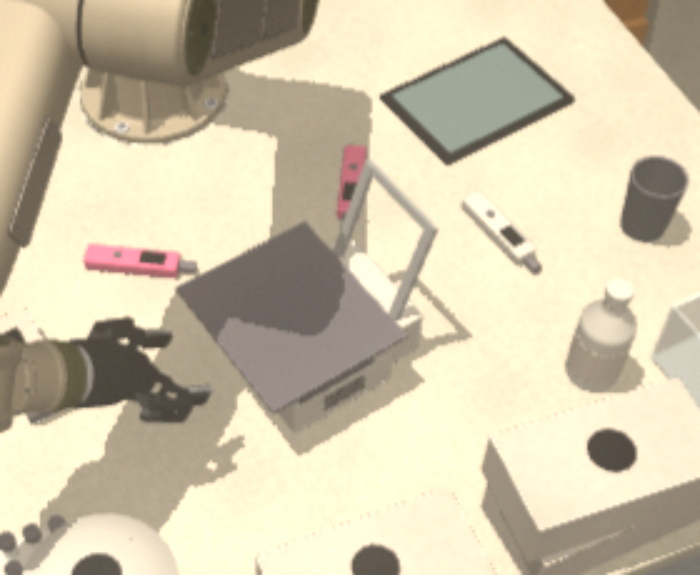

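Request:
{"fn": "carry_out", "kwargs": {"motion": [{"jaw": 1, "tx": -0.3, "ty": 0.2, "tz": 1.5, "wx": 0, "wy": 0, "wz": 0}, {"jaw": 1, "tx": 0, "ty": 0, "tz": 1.5, "wx": 0, "wy": 0, "wz": 0}, {"jaw": 1, "tx": 0, "ty": 0, "tz": 1.5, "wx": 0, "wy": 0, "wz": 0}, {"jaw": 1, "tx": 0, "ty": 0, "tz": 1.5, "wx": 0, "wy": 0, "wz": 0}, {"jaw": 1, "tx": 0, "ty": 0, "tz": 0, "wx": 0, "wy": 0, "wz": 0}, {"jaw": 1, "tx": 0.6, "ty": 0, "tz": 0, "wx": 0, "wy": 0, "wz": 0}, {"jaw": 1, "tx": 0.6, "ty": 0, "tz": 0, "wx": 0, "wy": 0, "wz": 0}, {"jaw": 1, "tx": 0.6, "ty": 0, "tz": 0.4, "wx": 0, "wy": 0, "wz": 0}, {"jaw": 1, "tx": 0.6, "ty": 0, "tz": 0.4, "wx": 0, "wy": 0, "wz": 0}]}}

```text
clock: 4.4
tcp_pos: [0.584, -0.1889, 0.1713]
orientation: [-0.359, 0.559, 0.688, 0.292]
wrist_force: [0.6, -0.8, -1.8]
finger_gap: 0.0853
```

```bash
python3 look.py 4 wrist scene
```

```text
4.4 [-0.567  0.909  0.245  1.693  0.628  0.531] [ 0.575 -0.837 -1.821] 0.08529630400298646
tcp [ 0.584 -0.189  0.171] tip box [-87.57   -1.576  79.776] z [-0.167  0.803 -0.572] -0.9999551770407221
```

View pics/wrist4.png

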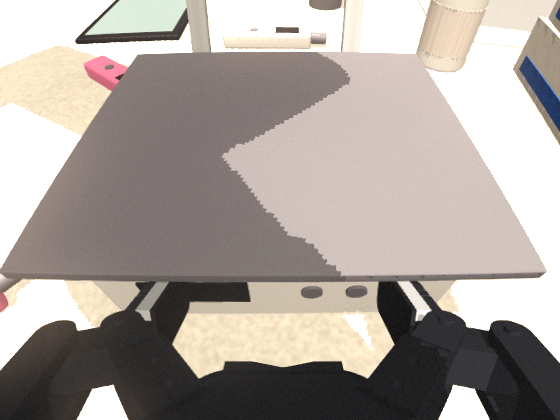

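View pics/scene4.png

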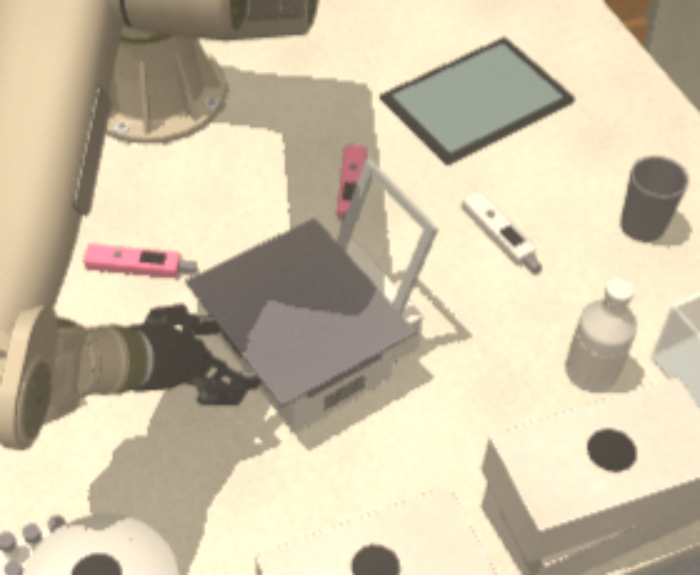

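The fingertips are under the lip and touching it (force −1.8 N in z), and the cover has slid back a little. I'll continue along the arc.

Request:
{"fn": "carry_out", "kwargs": {"motion": [{"jaw": 1, "tx": 0.7, "ty": 0, "tz": 0.1, "wx": 0, "wy": 0, "wz": 0}, {"jaw": 1, "tx": 0.6, "ty": 0, "tz": 0, "wx": 0, "wy": 0, "wz": 0}, {"jaw": 1, "tx": 0.6, "ty": 0, "tz": -0.1, "wx": 0, "wy": 0, "wz": 0}, {"jaw": 1, "tx": 0.6, "ty": 0, "tz": -0.2, "wx": 0, "wy": 0, "wz": 0}, {"jaw": 1, "tx": 0.6, "ty": 0, "tz": -0.3, "wx": 0, "wy": 0, "wz": 0}, {"jaw": 1, "tx": 0.7, "ty": 0, "tz": -0.3, "wx": 0, "wy": 0, "wz": 0}, {"jaw": 1, "tx": 0.7, "ty": 0, "tz": -0.2, "wx": 0, "wy": 0, "wz": 0}, {"jaw": 1, "tx": 0.7, "ty": 0, "tz": -0.2, "wx": 0, "wy": 0, "wz": 0}]}}

```text
clock: 5.5
tcp_pos: [0.5799, -0.1694, 0.2211]
orientation: [-0.359, 0.559, 0.688, 0.292]
wrist_force: [0.8, -3.1, -1.4]
finger_gap: 0.0852
```

```bash
python3 look.py 5 wrist scene
```

```text
5.5 [-0.546  0.835  0.23   1.741  0.643  0.549] [ 0.793 -3.074 -1.372] 0.0852117732791567
tcp [ 0.58  -0.169  0.221] tip box [-67.604  -1.618 129.692] z [-0.168  0.803 -0.571] -0.9999564519093872
```

View pics/wrist5.png

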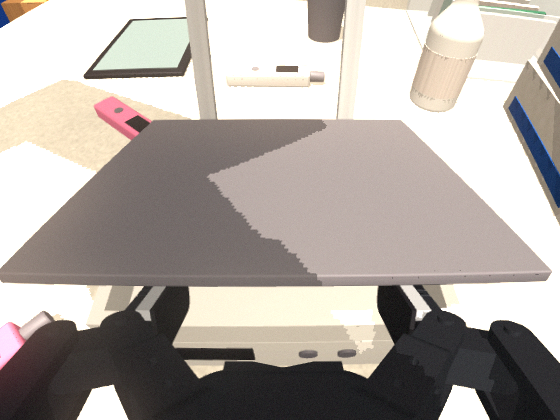

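View pics/scene5.png

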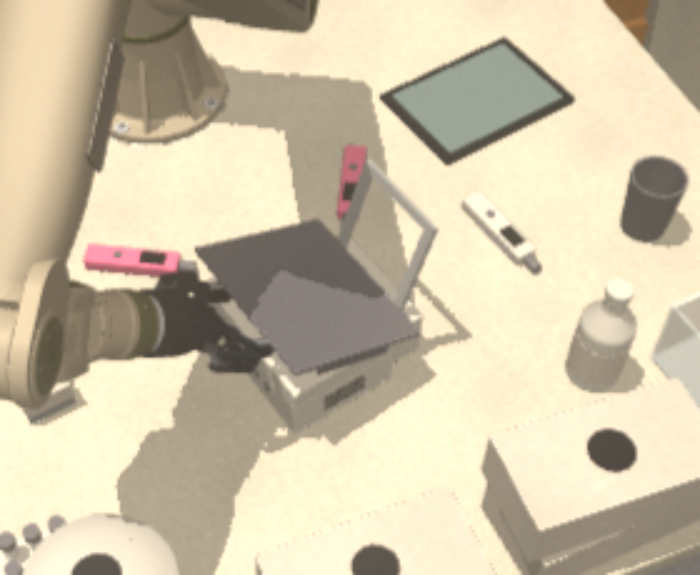

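The cover has tilted about 20° and is still square in both views. I'll go on to about 60°.

Request:
{"fn": "carry_out", "kwargs": {"motion": [{"jaw": 1, "tx": 0.7, "ty": 0, "tz": -0.1, "wx": 0, "wy": 0, "wz": 0}, {"jaw": 1, "tx": 0.7, "ty": 0, "tz": -0.2, "wx": 0, "wy": 0, "wz": 0}, {"jaw": 1, "tx": 0.7, "ty": 0, "tz": -0.1, "wx": 0, "wy": 0, "wz": 0}, {"jaw": 1, "tx": 0.7, "ty": 0, "tz": -0.1, "wx": 0, "wy": 0, "wz": 0}, {"jaw": 1, "tx": 0.7, "ty": 0, "tz": 0, "wx": 0, "wy": 0, "wz": 0}, {"jaw": 1, "tx": 0.7, "ty": 0, "tz": 0, "wx": 0, "wy": 0, "wz": 0}, {"jaw": 1, "tx": 0.6, "ty": 0, "tz": 0, "wx": 0, "wy": 0, "wz": 0}, {"jaw": 1, "tx": 0.7, "ty": 0, "tz": 0.1, "wx": 0, "wy": 0, "wz": 0}, {"jaw": 1, "tx": 0.7, "ty": 0, "tz": 0.1, "wx": 0, "wy": 0, "wz": 0}, {"jaw": 1, "tx": 0.7, "ty": 0, "tz": 0.1, "wx": 0, "wy": 0, "wz": 0}, {"jaw": 1, "tx": 0.7, "ty": 0, "tz": 0.2, "wx": 0, "wy": 0, "wz": 0}, {"jaw": 1, "tx": 0.7, "ty": 0, "tz": 0.2, "wx": 0, "wy": 0, "wz": 0}, {"jaw": 1, "tx": 0.7, "ty": 0, "tz": 0.2, "wx": 0, "wy": 0, "wz": 0}, {"jaw": 1, "tx": 0.7, "ty": 0, "tz": 0.2, "wx": 0, "wy": 0, "wz": 0}]}}

```text
clock: 7.35
tcp_pos: [0.5676, -0.1101, 0.2971]
orientation: [-0.359, 0.559, 0.688, 0.292]
wrist_force: [-0.1, 0.1, -1.2]
finger_gap: 0.0857
```

```bash
python3 look.py 6 wrist scene
```

```text
7.35 [-0.474  0.696  0.171  1.78   0.693  0.616] [-0.072  0.061 -1.197] 0.0857296564969192
tcp [ 0.568 -0.11   0.297] tip box [ -6.985  -2.252 205.667] z [-0.168  0.804 -0.571] -0.9999568431903331
```

View pics/wrist6.png

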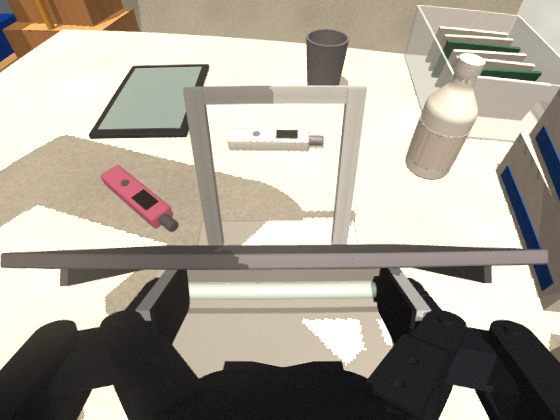

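View pics/scene6.png

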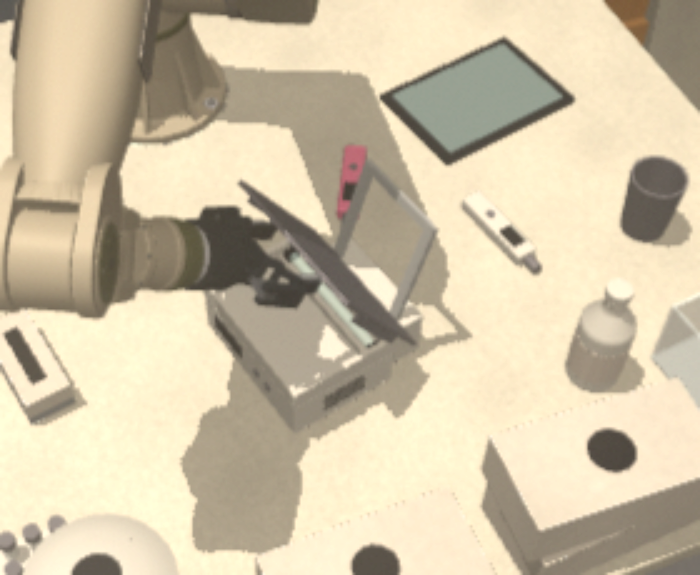

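The cover stands at about 55°, still square. I'll push it past upright.

Request:
{"fn": "carry_out", "kwargs": {"motion": [{"jaw": 1, "tx": 0.7, "ty": 0, "tz": 0.3, "wx": 0, "wy": 0, "wz": 0}, {"jaw": 1, "tx": 0.7, "ty": 0, "tz": 0.3, "wx": 0, "wy": 0, "wz": 0}, {"jaw": 1, "tx": 0.7, "ty": 0, "tz": 0.3, "wx": 0, "wy": 0, "wz": 0}, {"jaw": 1, "tx": 0.6, "ty": 0, "tz": 0.4, "wx": 0, "wy": 0, "wz": 0}, {"jaw": 1, "tx": 0.6, "ty": 0, "tz": 0.4, "wx": 0, "wy": 0, "wz": 0}, {"jaw": 1, "tx": 0.6, "ty": 0, "tz": 0.4, "wx": 0, "wy": 0, "wz": 0}, {"jaw": 1, "tx": 0.6, "ty": 0, "tz": 0.5, "wx": 0, "wy": 0, "wz": 0}, {"jaw": 1, "tx": 0.6, "ty": 0, "tz": 0.5, "wx": 0, "wy": 0, "wz": 0}, {"jaw": 1, "tx": 0.5, "ty": 0, "tz": 0.5, "wx": 0, "wy": 0, "wz": 0}, {"jaw": 1, "tx": 0.5, "ty": 0, "tz": 0.5, "wx": 0, "wy": 0, "wz": 0}, {"jaw": 1, "tx": 0.5, "ty": 0, "tz": 0.6, "wx": 0, "wy": 0, "wz": 0}, {"jaw": 1, "tx": 0.5, "ty": 0, "tz": 0.6, "wx": 0, "wy": 0, "wz": 0}, {"jaw": 1, "tx": 0.5, "ty": 0, "tz": 0.6, "wx": 0, "wy": 0, "wz": 0}, {"jaw": 1, "tx": 0.4, "ty": 0, "tz": 0.6, "wx": 0, "wy": 0, "wz": 0}, {"jaw": 1, "tx": 0.4, "ty": 0, "tz": 0.6, "wx": 0, "wy": 0, "wz": 0}, {"jaw": 1, "tx": 0.4, "ty": 0, "tz": 0.6, "wx": 0, "wy": 0, "wz": 0}]}}

```text
clock: 9.45
tcp_pos: [0.5444, 0.0011, 0.325]
orientation: [-0.359, 0.559, 0.688, 0.292]
wrist_force: [0.0, 0.3, -0.0]
finger_gap: 0.0855
```

```bash
python3 look.py 7 wrist scene
```

```text
9.45 [-0.316  0.55   0.009  1.651  0.792  0.783] [ 0.033  0.264 -0.033] 0.08549248466892052
tcp [0.544 0.001 0.325] tip box [106.523  -3.311 233.565] z [-0.168  0.804 -0.571] -0.9999566526430946
```

View pics/wrist7.png

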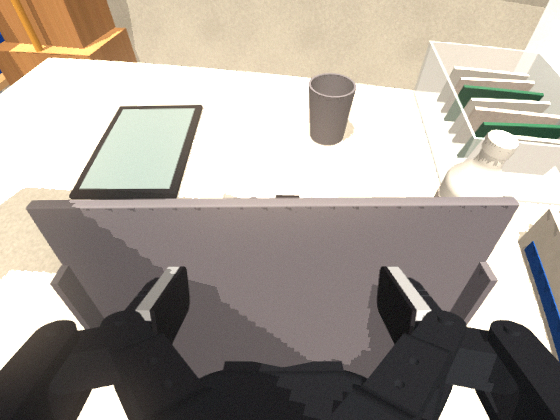

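View pics/scene7.png

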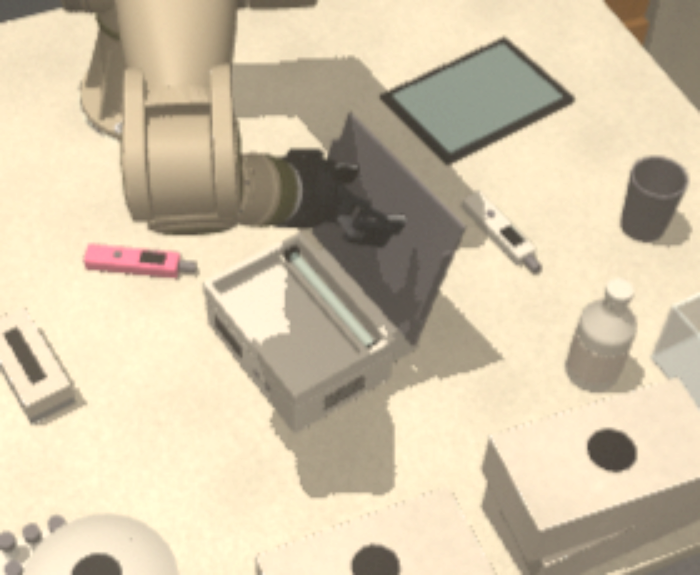

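The cover has gone past upright and rests on the backrest, with zero contact force. The tray is open with the lamp at its rear. I'll retract, turn the tool down while rising, and then cross above the cover.

```bash
cat >> h.py <<'E'
def Rdown(az):
    Y=np.array([np.cos(np.radians(az)),np.sin(np.radians(az)),0]); return R.from_matrix(np.column_stack([np.cross(Y,-zz),Y,-zz]))
E
python3 - <<'E'
from h import *
p0,R0=pose(); p1=p0-.12*R0.apply([0,0,1]); print(p1)
plan(np.array([.55,-.06,.50]),Rdown(100),p1,R0)
E
```

```text
[ 0.56445488 -0.09506073  0.39361612]
n 11 min 10.09
[ 1.  -0.1 -0.3] [ 3.8 -4.  -7.3]
[ 1.   0.  -0.3] [ 3.8 -4.  -7.3]
[ 0.9  0.1 -0.4] [ 3.8 -4.  -7.3]
[ 0.9  0.2 -0.5] [ 3.8 -4.  -7.3]
[ 0.8  0.3 -0.6] [ 3.8 -4.  -7.3]
[ 0.7  0.4 -0.6] [ 3.8 -4.  -7.3]
[ 0.6  0.4 -0.7] [ 3.8 -4.  -7.3]
[ 0.5  0.4 -0.8] [ 3.8 -4.  -7.3]
[ 0.4  0.4 -0.8] [ 3.8 -4.  -7.3]
[ 0.3  0.4 -0.9] [ 3.8 -4.  -7.3]
[ 0.2  0.4 -0.9] [ 3.8 -4.  -7.3]
```

Request:
{"fn": "carry_out", "kwargs": {"motion": [{"jaw": 1, "tx": 0, "ty": 0, "tz": -3, "wx": 0, "wy": 0, "wz": 0}, {"jaw": 1, "tx": 0, "ty": 0, "tz": -3, "wx": 0, "wy": 0, "wz": 0}, {"jaw": 1, "tx": 0, "ty": 0, "tz": -3, "wx": 0, "wy": 0, "wz": 0}, {"jaw": 1, "tx": 0, "ty": 0, "tz": -3, "wx": 0, "wy": 0, "wz": 0}, {"jaw": 1, "tx": 1.0, "ty": -0.1, "tz": -0.3, "wx": 3.8, "wy": -4.0, "wz": -7.3}, {"jaw": 1, "tx": 1.0, "ty": 0, "tz": -0.3, "wx": 3.8, "wy": -4.0, "wz": -7.3}, {"jaw": 1, "tx": 0.9, "ty": 0.1, "tz": -0.4, "wx": 3.8, "wy": -4.0, "wz": -7.3}, {"jaw": 1, "tx": 0.9, "ty": 0.2, "tz": -0.5, "wx": 3.8, "wy": -4.0, "wz": -7.3}, {"jaw": 1, "tx": 0.8, "ty": 0.3, "tz": -0.6, "wx": 3.8, "wy": -4.0, "wz": -7.3}, {"jaw": 1, "tx": 0.7, "ty": 0.4, "tz": -0.6, "wx": 3.8, "wy": -4.0, "wz": -7.3}, {"jaw": 1, "tx": 0.6, "ty": 0.4, "tz": -0.7, "wx": 3.8, "wy": -4.0, "wz": -7.3}, {"jaw": 1, "tx": 0.5, "ty": 0.4, "tz": -0.8, "wx": 3.8, "wy": -4.0, "wz": -7.3}, {"jaw": 1, "tx": 0.4, "ty": 0.4, "tz": -0.8, "wx": 3.8, "wy": -4.0, "wz": -7.3}, {"jaw": 1, "tx": 0.3, "ty": 0.4, "tz": -0.9, "wx": 3.8, "wy": -4.0, "wz": -7.3}, {"jaw": 1, "tx": 0.2, "ty": 0.4, "tz": -0.9, "wx": 3.8, "wy": -4.0, "wz": -7.3}, {"jaw": 1, "tx": 0, "ty": 0, "tz": 0, "wx": 0, "wy": 0, "wz": 0}]}}

```text
clock: 11.55
tcp_pos: [0.5488, -0.0604, 0.5006]
orientation: [0.004, -0.082, 0.997, -0.001]
wrist_force: [-0.0, 0.6, -0.0]
finger_gap: 0.0856
```

```bash
python3 look.py 8 wrist scene top; python3 -c "
from h import *
plan(np.array([.46,.30,.50]),Rdown(100))"
```

```text
11.55 [-0.255  0.258  0.204  1.509  0.    -0.418] [-0.031  0.638 -0.034] 0.0855959582996616
tcp [ 0.549 -0.06   0.501] tip box [-86.263   5.538 340.654] z [ 0.008 -0.002 -1.   ] -0.05146903757498822
n 7 min 6.2
[ 0.4  5.3 -0. ] [-0.   0.  -0.1]
[ 0.4  5.3 -0. ] [-0.   0.  -0.1]
[ 0.4  5.3 -0. ] [-0.   0.  -0.1]
[ 0.4  5.3 -0. ] [-0.   0.  -0.1]
[ 0.4  5.3 -0. ] [-0.   0.  -0.1]
[ 0.4  5.3 -0. ] [-0.   0.  -0.1]
[ 0.4  5.3 -0. ] [-0.   0.  -0.1]
```

View pics/scene8.png

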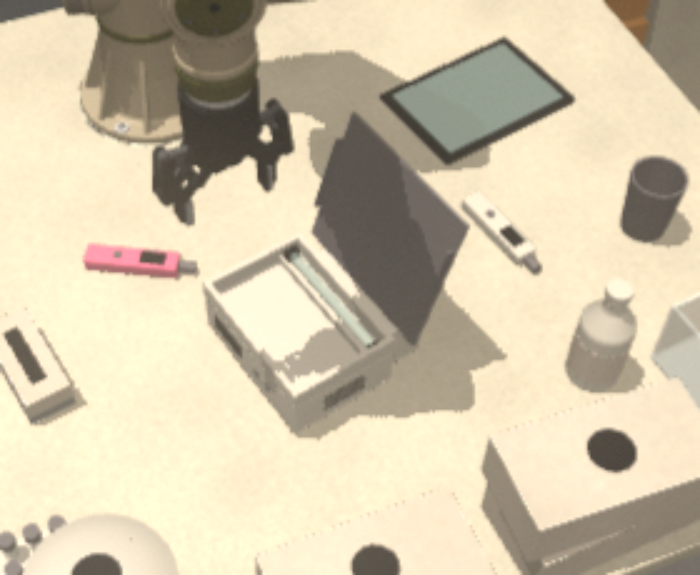

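View pics/wrist8.png

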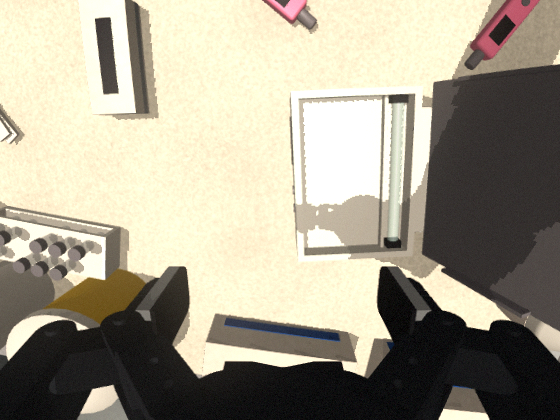

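The cover stands leaning in the trough and the tray is open. In the wrist view the rim corners are near (291,92), (421,87) and (299,261). I'll cross over to the thermometer.

Request:
{"fn": "carry_out", "kwargs": {"motion": [{"jaw": 1, "tx": 0.4, "ty": 5.3, "tz": 0, "wx": 0, "wy": 0, "wz": 0}, {"jaw": 1, "tx": 0.4, "ty": 5.3, "tz": 0, "wx": 0, "wy": 0, "wz": 0}, {"jaw": 1, "tx": 0.4, "ty": 5.3, "tz": 0, "wx": 0, "wy": 0, "wz": 0}, {"jaw": 1, "tx": 0.4, "ty": 5.3, "tz": 0, "wx": 0, "wy": 0, "wz": 0}, {"jaw": 1, "tx": 0.4, "ty": 5.3, "tz": 0, "wx": 0, "wy": 0, "wz": 0}, {"jaw": 1, "tx": 0.4, "ty": 5.3, "tz": 0, "wx": 0, "wy": 0, "wz": 0}, {"jaw": 1, "tx": 0.4, "ty": 5.3, "tz": 0, "wx": 0, "wy": 0, "wz": 0}, {"jaw": 1, "tx": 0, "ty": 0, "tz": 5, "wx": 0, "wy": 0, "wz": 0}, {"jaw": 1, "tx": 0, "ty": 0, "tz": 5, "wx": 0, "wy": 0, "wz": 0}, {"jaw": 1, "tx": 0, "ty": 0, "tz": 0, "wx": 0, "wy": 0, "wz": 0}]}}

```text
clock: 12.95
tcp_pos: [0.4606, 0.2997, 0.393]
orientation: [-0.003, -0.081, 0.997, -0.003]
wrist_force: [-0.3, 0.9, 0.6]
finger_gap: 0.0855
```

```bash
python3 - <<'E'
from h import *
np.set_printoptions(precision=4,suppress=True)
p,Rr=pose(); print(p, Rr.as_matrix(), get_state()["joint_pos"])
c=eyes.calibration("wrist"); np.savez("w9.npz",**c)
im=eyes.read_camera("wrist"); cv2.imwrite("pics/wrist9.png",cv2.convertScaleAbs(im,alpha=1.2))
E
```

```text
[0.4606 0.2997 0.393 ] [[-0.9868 -0.162  -0.0062]
 [-0.1619  0.9868 -0.0063]
 [ 0.0071 -0.0052 -1.    ]] [ 0.4314  0.2714 -0.0396  1.2679 -0.0032  0.2687]
```

View pics/wrist9.png

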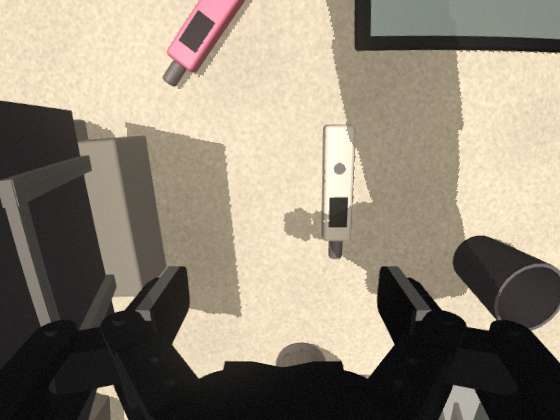

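```bash
python3 - <<'E'
from h import *
np.set_printoptions(precision=4,suppress=True)
c=dict(np.load("w9.npz"))
A=at_z("wrist",(338.5,126.5),.022,c); Bq=at_z("wrist",(336.5,240),.022,c); T=at_z("wrist",(336,257.5),.012,c)
print(A,Bq,T,np.linalg.norm(A-Bq),np.linalg.norm((A-T)[:2]))
az=np.degrees(np.arctan2(*(Bq-A)[1::-1])); print(az)
u=(Bq-A)/np.linalg.norm(Bq-A); O=A+.075*u; print("origin",O, "from tip",T-.076*u)
for q in((323,126),(354,126)): print(at_z("wrist",q,.022,c))
E
```

```text
[0.3863 0.3422 0.022 ] [0.5079 0.3654 0.022 ] [0.5329 0.3717 0.012 ] 0.12379635859021478 0.14959420385833808
10.819970001110207
origin [0.4599 0.3563 0.022 ] from tip [0.4583 0.3575 0.012 ]
[0.3884 0.3264 0.022 ]
[0.3831 0.3578 0.022 ]
```

```bash
python3 - <<'E'
from h import *
plan(np.array([.454,.3555,.22]),Rdown(100.8),n=7)
E
```

```text
n 7 min 3.08
[-0.   0.8  2.5] [-0.  -0.  -0.2]
[-0.   0.8  2.5] [-0.  -0.  -0.2]
[-0.   0.8  2.5] [-0.  -0.  -0.2]
[-0.   0.8  2.5] [-0.  -0.  -0.2]
[-0.   0.8  2.5] [-0.  -0.  -0.2]
[-0.   0.8  2.5] [-0.  -0.  -0.2]
[-0.   0.8  2.5] [-0.  -0.  -0.2]
```

Request:
{"fn": "carry_out", "kwargs": {"motion": [{"jaw": 1, "tx": 0, "ty": 0.8, "tz": 2.5, "wx": 0, "wy": 0, "wz": -0.2}, {"jaw": 1, "tx": 0, "ty": 0.8, "tz": 2.5, "wx": 0, "wy": 0, "wz": -0.2}, {"jaw": 1, "tx": 0, "ty": 0.8, "tz": 2.5, "wx": 0, "wy": 0, "wz": -0.2}, {"jaw": 1, "tx": 0, "ty": 0.8, "tz": 2.5, "wx": 0, "wy": 0, "wz": -0.2}, {"jaw": 1, "tx": 0, "ty": 0.8, "tz": 2.5, "wx": 0, "wy": 0, "wz": -0.2}, {"jaw": 1, "tx": 0, "ty": 0.8, "tz": 2.5, "wx": 0, "wy": 0, "wz": -0.2}, {"jaw": 1, "tx": 0, "ty": 0.8, "tz": 2.5, "wx": 0, "wy": 0, "wz": -0.3}, {"jaw": 1, "tx": 0, "ty": 0, "tz": 0, "wx": 0, "wy": 0, "wz": 0}, {"jaw": 1, "tx": 0, "ty": 0, "tz": 0, "wx": 0, "wy": 0, "wz": 0}]}}

```text
clock: 14.12
tcp_pos: [0.4546, 0.3556, 0.2252]
orientation: [0.004, -0.094, 0.996, -0.0]
wrist_force: [-0.4, -0.0, -0.4]
finger_gap: 0.0854
```

```bash
python3 look.py 10 wrist; python3 -c "
from h import *
plan(np.array([.454,.3555,.176]),Rdown(100.8),n=4)"
```

```text
14.125 [ 0.526  0.428 -0.246  0.889 -0.004  0.336] [-0.405 -0.011 -0.445] 0.08542070493327977
tcp [0.455 0.356 0.225] tip box [340.505   8.833  65.23 ] z [ 0.008  0.    -1.   ] -0.02549928334061602
n 4 min 0.82
[0.  0.  1.2] [-0.   0.1  0. ]
[0.  0.  1.2] [-0.   0.1  0. ]
[0.  0.  1.2] [-0.   0.1  0. ]
[0.  0.  1.2] [-0.   0.1  0. ]
```

View pics/wrist10.png

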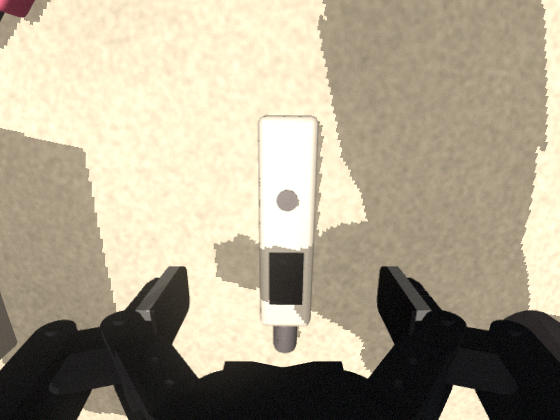

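The thermometer is centred between the jaws (column ~287 against a jaw middle of ~283) and aligned. I'll descend and close.

Request:
{"fn": "carry_out", "kwargs": {"motion": [{"jaw": 1, "tx": 0, "ty": 0, "tz": 1.2, "wx": 0, "wy": 0.1, "wz": 0}, {"jaw": 1, "tx": 0, "ty": 0, "tz": 1.2, "wx": 0, "wy": 0.1, "wz": 0}, {"jaw": 1, "tx": 0, "ty": 0, "tz": 1.2, "wx": 0, "wy": 0.1, "wz": 0}, {"jaw": 1, "tx": 0, "ty": 0, "tz": 1.2, "wx": 0, "wy": 0.1, "wz": 0}, {"jaw": 1, "tx": 0, "ty": 0, "tz": 0, "wx": 0, "wy": 0, "wz": 0}, {"jaw": 1, "tx": 0, "ty": 0, "tz": 0, "wx": 0, "wy": 0, "wz": 0}]}}

```text
clock: 14.92
tcp_pos: [0.4533, 0.3553, 0.1749]
orientation: [-0.001, -0.095, 0.995, -0.001]
wrist_force: [0.2, -0.2, 0.2]
finger_gap: 0.0852
```

Request:
{"fn": "carry_out", "kwargs": {"motion": [{"jaw": -1, "tx": 0, "ty": 0, "tz": 0, "wx": 0, "wy": 0, "wz": 0}, {"jaw": -1, "tx": 0, "ty": 0, "tz": 0, "wx": 0, "wy": 0, "wz": 0}, {"jaw": -1, "tx": 0, "ty": 0, "tz": 0, "wx": 0, "wy": 0, "wz": 0}, {"jaw": -1, "tx": 0, "ty": 0, "tz": 0, "wx": 0, "wy": 0, "wz": 0}, {"jaw": -1, "tx": 0, "ty": 0, "tz": 0, "wx": 0, "wy": 0, "wz": 0}, {"jaw": -1, "tx": 0, "ty": 0, "tz": 0, "wx": 0, "wy": 0, "wz": 0}, {"jaw": -1, "tx": 0, "ty": 0, "tz": 0, "wx": 0, "wy": 0, "wz": 0}, {"jaw": -1, "tx": 0, "ty": 0, "tz": 0, "wx": 0, "wy": 0, "wz": 0}], "force": 35}}

```text
clock: 15.92
tcp_pos: [0.4535, 0.3553, 0.1755]
orientation: [-0.001, -0.095, 0.995, -0.001]
wrist_force: [0.3, -0.1, 5.8]
finger_gap: 0.031
```

Gripped: the gap is 31 mm against a 32 mm body. Lifting.

Request:
{"fn": "carry_out", "kwargs": {"motion": [{"jaw": -1, "tx": 0, "ty": 0, "tz": -0.5, "wx": 0, "wy": 0, "wz": 0}, {"jaw": -1, "tx": 0, "ty": 0, "tz": -1.5, "wx": 0, "wy": 0, "wz": 0}, {"jaw": -1, "tx": 0, "ty": 0, "tz": -3, "wx": 0, "wy": 0, "wz": 0}, {"jaw": -1, "tx": 0, "ty": 0, "tz": -4, "wx": 0, "wy": 0, "wz": 0}, {"jaw": -1, "tx": 0, "ty": 0, "tz": -4, "wx": 0, "wy": 0, "wz": 0}, {"jaw": -1, "tx": 0, "ty": 0, "tz": -4, "wx": 0, "wy": 0, "wz": 0}, {"jaw": -1, "tx": 0, "ty": 0, "tz": -4, "wx": 0, "wy": 0, "wz": 0}, {"jaw": -1, "tx": 0, "ty": 0, "tz": -4, "wx": 0, "wy": 0, "wz": 0}, {"jaw": -1, "tx": 0, "ty": 0, "tz": -4, "wx": 0, "wy": 0, "wz": 0}, {"jaw": -1, "tx": 0, "ty": 0, "tz": -3.5, "wx": 0, "wy": 0, "wz": 0}, {"jaw": -1, "tx": 0, "ty": 0, "tz": -1, "wx": 0, "wy": 0, "wz": 0}, {"jaw": -1, "tx": 0, "ty": 0, "tz": 0, "wx": 0, "wy": 0, "wz": 0}]}}

```text
clock: 17.42
tcp_pos: [0.4538, 0.3561, 0.5101]
orientation: [-0.001, -0.095, 0.995, -0.001]
wrist_force: [-0.8, 0.1, -1.5]
finger_gap: 0.0312
```

```bash
python3 look.py 11 wrist scene; python3 - <<'E'
from h import *
# thermometer origin is 5mm ahead of TCP along thermo dir (az ~10.8); place origin at tray point
dirn=np.array([np.cos(np.radians(12.3)),np.sin(np.radians(12.3)),0])
t=box(-15,0,69)-.006*dirn; t[2]=.50; print(t)
plan(t,Rdown(102.3),n=9)
E
```

```text
17.425 [ 0.527  0.317  0.308  1.563 -0.001  0.337] [-0.818  0.085 -1.493] 0.031165493102805156
tcp [0.454 0.356 0.51 ] tip box [341.049  11.061 350.104] z [-0.001 -0.002 -1.   ] -0.02471781895759148
[0.53438333 0.00890216 0.5       ]
n 9 min 5.94
[-0.2 -4.   0.1] [-0.  -0.  -0.2]
[-0.1 -4.   0.1] [-0.  -0.  -0.2]
[-0.1 -4.   0.1] [-0.  -0.  -0.2]
[-0.1 -4.   0.1] [-0.  -0.  -0.2]
[-0.1 -4.   0.1] [-0.  -0.  -0.2]
[-0.1 -4.   0.1] [-0.  -0.  -0.2]
[-0.1 -4.   0.1] [-0.  -0.  -0.2]
[-0.1 -4.   0.1] [-0.  -0.  -0.2]
[-0.1 -4.   0.1] [-0.  -0.  -0.2]
```

View pics/scene11.png

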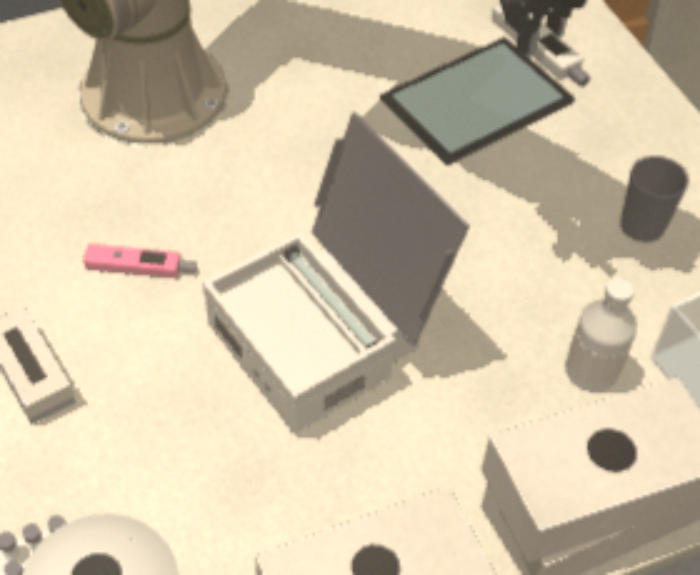

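View pics/wrist11.png

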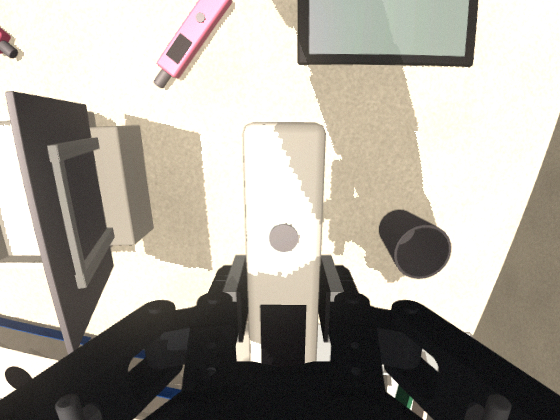

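The thermometer is held level and square, and the cover stays leaning. I'll carry it over to the tray.

Request:
{"fn": "carry_out", "kwargs": {"motion": [{"jaw": -1, "tx": -0.1, "ty": -1.5, "tz": 0, "wx": 0, "wy": 0, "wz": -0.1}, {"jaw": -1, "tx": -0.1, "ty": -3, "tz": 0, "wx": 0, "wy": 0, "wz": -0.1}, {"jaw": -1, "tx": -0.1, "ty": -4, "tz": 0, "wx": 0, "wy": 0, "wz": -0.1}, {"jaw": -1, "tx": -0.1, "ty": -4, "tz": 0, "wx": 0, "wy": 0, "wz": -0.2}, {"jaw": -1, "tx": -0.1, "ty": -4, "tz": 0, "wx": 0, "wy": 0, "wz": -0.2}, {"jaw": -1, "tx": -0.1, "ty": -4, "tz": 0, "wx": 0, "wy": 0, "wz": -0.2}, {"jaw": -1, "tx": -0.1, "ty": -4, "tz": 0, "wx": 0, "wy": 0, "wz": -0.2}, {"jaw": -1, "tx": -0.1, "ty": -4, "tz": 0, "wx": 0, "wy": 0, "wz": -0.2}, {"jaw": -1, "tx": -0.1, "ty": -3.5, "tz": 0, "wx": 0, "wy": 0, "wz": -0.2}, {"jaw": -1, "tx": -0.1, "ty": -2.5, "tz": 0, "wx": 0, "wy": 0, "wz": 0}, {"jaw": -1, "tx": 0, "ty": -1.2, "tz": 0, "wx": 0, "wy": 0, "wz": 0}, {"jaw": -1, "tx": 0, "ty": 0, "tz": 0, "wx": 0, "wy": 0, "wz": 0}, {"jaw": -1, "tx": 0, "ty": 0, "tz": 0, "wx": 0, "wy": 0, "wz": 0}]}}

```text
clock: 19.15
tcp_pos: [0.5351, 0.0089, 0.5107]
orientation: [-0.001, -0.108, 0.994, -0.001]
wrist_force: [0.4, 0.7, -1.1]
finger_gap: 0.0316
```

```bash
python3 look.py 12; python3 - <<'E'
from h import *
np.set_printoptions(precision=1,suppress=True)
c=eyes.calibration("wrist"); np.savez("w12.npz",**c)
im=eyes.read_camera("wrist"); cv2.imwrite("pics/wrist12.png",cv2.convertScaleAbs(im,alpha=1.1))
for q in[(-73,102),(-73,-102),(73,102),(73,-102)]: print(q,proj("wrist",box(*q,95),c))
dirn=np.array([np.cos(np.radians(12.3)),np.sin(np.radians(12.3)),0])
t=box(-15,0,69)-.006*dirn; t[2]=.30
plan(t,Rdown(102.3),n=6)
E
```

```text
19.15 [-0.133  0.23   0.192  1.535 -0.003 -0.349] [ 0.395  0.681 -1.111] 0.03161832144241647
tcp [0.535 0.009 0.511] tip box [-15.396   5.756 350.688] z [-0.002 -0.002 -1.   ] 0.002090244181132822
(-73, 102) [233.7  97. ]
(-73, -102) [239.7 262.3]
(73, 102) [362.1  97.5]
(73, -102) [351.8 262.5]
n 6 min 3.51
[0.  0.  3.5] [-0. -0.  0.]
[0.  0.  3.5] [-0. -0.  0.]
[0.  0.  3.5] [-0. -0.  0.]
[0.  0.  3.5] [-0. -0.  0.]
[0.  0.  3.5] [-0. -0.  0.]
[ 0.  -0.   3.5] [-0. -0.  0.]
```

View pics/wrist12.png

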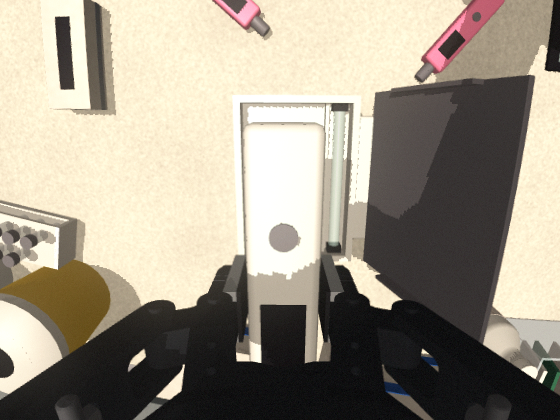

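The rim corners are at (233,97), (360,96) and (351,262), matching my projection within 2 px. The tool is square over the compartment. Descending.

Request:
{"fn": "carry_out", "kwargs": {"motion": [{"jaw": -1, "tx": 0, "ty": 0, "tz": 1.5, "wx": 0, "wy": 0, "wz": 0}, {"jaw": -1, "tx": 0, "ty": 0, "tz": 3, "wx": 0, "wy": 0, "wz": 0}, {"jaw": -1, "tx": 0, "ty": 0, "tz": 3.5, "wx": 0, "wy": 0, "wz": 0}, {"jaw": -1, "tx": 0, "ty": 0, "tz": 3.5, "wx": 0, "wy": 0, "wz": 0}, {"jaw": -1, "tx": 0, "ty": 0, "tz": 3.5, "wx": 0, "wy": 0, "wz": 0}, {"jaw": -1, "tx": 0, "ty": 0, "tz": 3.5, "wx": 0, "wy": 0, "wz": 0}, {"jaw": -1, "tx": 0, "ty": 0, "tz": 2.5, "wx": 0, "wy": 0, "wz": 0}, {"jaw": -1, "tx": 0, "ty": 0, "tz": 1.5, "wx": 0, "wy": 0, "wz": 0}, {"jaw": -1, "tx": 0, "ty": 0, "tz": 0, "wx": 0, "wy": 0, "wz": 0}, {"jaw": -1, "tx": 0, "ty": 0, "tz": 0, "wx": 0, "wy": 0, "wz": 0}]}}

```text
clock: 20.45
tcp_pos: [0.5355, 0.008, 0.2869]
orientation: [-0.0, -0.108, 0.994, -0.001]
wrist_force: [-0.3, 0.3, -0.8]
finger_gap: 0.0312
```

```bash
python3 look.py 13 wrist scene
```

```text
20.45 [-0.134  0.303 -0.267  1.001 -0.003 -0.351] [-0.327  0.282 -0.839] 0.031245360418704786
tcp [0.535 0.008 0.287] tip box [-16.616   5.243 126.915] z [ 0.    -0.003 -1.   ] 0.0018556039656073275
```

View pics/scene13.png

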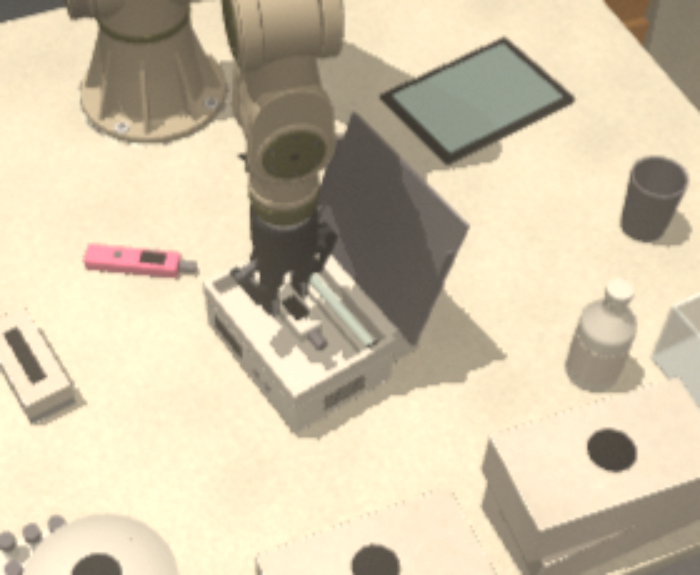

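View pics/wrist13.png

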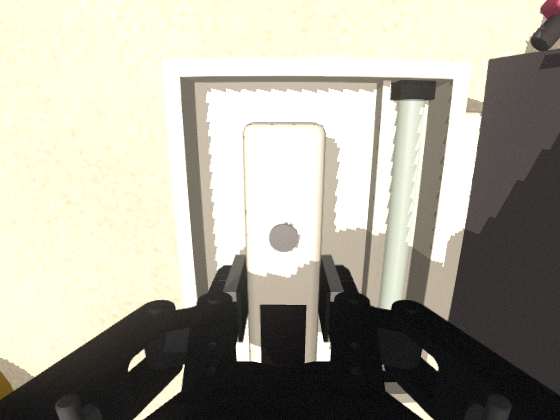

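Well centred between the front wall and the divider. Lowering slowly.

Request:
{"fn": "carry_out", "kwargs": {"motion": [{"jaw": -1, "tx": 0, "ty": 0, "tz": 1.2, "wx": 0, "wy": 0, "wz": 0}, {"jaw": -1, "tx": 0, "ty": 0, "tz": 1.2, "wx": 0, "wy": 0, "wz": 0}, {"jaw": -1, "tx": 0, "ty": 0, "tz": 0.8, "wx": 0, "wy": 0, "wz": 0}, {"jaw": -1, "tx": 0, "ty": 0, "tz": 0.4, "wx": 0, "wy": 0, "wz": 0}, {"jaw": -1, "tx": 0, "ty": 0, "tz": 0.2, "wx": 0, "wy": 0, "wz": 0}, {"jaw": -1, "tx": 0, "ty": 0, "tz": 0, "wx": 0, "wy": 0, "wz": 0}, {"jaw": -1, "tx": 0, "ty": 0, "tz": 0, "wx": 0, "wy": 0, "wz": 0}]}}

```text
clock: 21.42
tcp_pos: [0.5351, 0.0076, 0.2481]
orientation: [-0.001, -0.108, 0.994, -0.001]
wrist_force: [-0.8, -0.7, -1.6]
finger_gap: 0.0316
```

Request:
{"fn": "carry_out", "kwargs": {"motion": [{"jaw": -1, "tx": 0, "ty": 0, "tz": 0.2, "wx": 0, "wy": 0, "wz": 0}, {"jaw": -1, "tx": 0, "ty": 0, "tz": 0.1, "wx": 0, "wy": 0, "wz": 0}, {"jaw": -1, "tx": 0, "ty": 0, "tz": 0, "wx": 0, "wy": 0, "wz": 0}]}}

```text
clock: 21.8
tcp_pos: [0.5348, 0.0077, 0.2447]
orientation: [-0.001, -0.108, 0.994, -0.001]
wrist_force: [-0.6, 0.1, -1.2]
finger_gap: 0.0311
```

Request:
{"fn": "carry_out", "kwargs": {"motion": [{"jaw": -1, "tx": 0, "ty": 0, "tz": 0.1, "wx": 0, "wy": 0, "wz": 0}, {"jaw": -1, "tx": 0, "ty": 0, "tz": 0.1, "wx": 0, "wy": 0, "wz": 0}, {"jaw": -1, "tx": 0, "ty": 0, "tz": 0, "wx": 0, "wy": 0, "wz": 0}]}}

```text
clock: 22.18
tcp_pos: [0.5348, 0.0077, 0.2444]
orientation: [-0.001, -0.108, 0.994, -0.001]
wrist_force: [-4.4, -0.6, 11.6]
finger_gap: 0.0308
```

It is on the floor (11.6 N up). I'll ease off 1 mm, then open a little within the compartment.

Request:
{"fn": "carry_out", "kwargs": {"motion": [{"jaw": -1, "tx": 0, "ty": 0, "tz": -0.1, "wx": 0, "wy": 0, "wz": 0}, {"jaw": -0.15, "tx": 0, "ty": 0, "tz": 0, "wx": 0, "wy": 0, "wz": 0}, {"jaw": -0.05, "tx": 0, "ty": 0, "tz": 0, "wx": 0, "wy": 0, "wz": 0}, {"jaw": 0.05, "tx": 0, "ty": 0, "tz": 0, "wx": 0, "wy": 0, "wz": 0}, {"jaw": 0.05, "tx": 0, "ty": 0, "tz": 0, "wx": 0, "wy": 0, "wz": 0}, {"jaw": 0.05, "tx": 0, "ty": 0, "tz": 0, "wx": 0, "wy": 0, "wz": 0}]}}

```text
clock: 22.92
tcp_pos: [0.5349, 0.0077, 0.2437]
orientation: [-0.001, -0.108, 0.994, -0.001]
wrist_force: [0.7, 0.7, 0.6]
finger_gap: 0.045
```

```bash
python3 look.py 14 wrist
```

```text
22.925 [-0.135  0.342 -0.328  0.902 -0.003 -0.351] [0.718 0.676 0.616] 0.045016224709541995
tcp [0.535 0.008 0.244] tip box [-16.678   6.105  83.745] z [-0.002 -0.003 -1.   ] 0.0015189721181198546
```

View pics/wrist14.png

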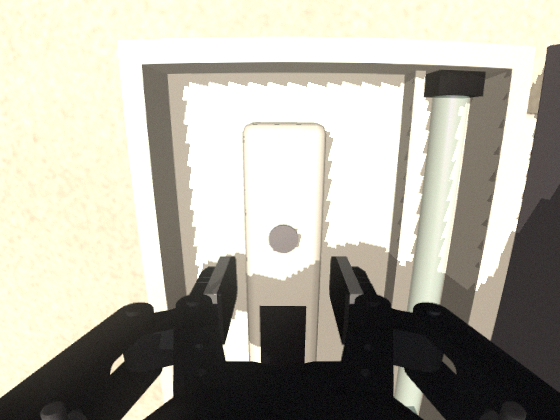

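Released, with a clear gap on both sides. Rising straight up.

Request:
{"fn": "carry_out", "kwargs": {"motion": [{"jaw": 0.05, "tx": 0, "ty": 0, "tz": -1, "wx": 0, "wy": 0, "wz": 0}, {"jaw": 0.05, "tx": 0, "ty": 0, "tz": -2, "wx": 0, "wy": 0, "wz": 0}, {"jaw": 0.05, "tx": 0, "ty": 0, "tz": -4, "wx": 0, "wy": 0, "wz": 0}, {"jaw": 0.05, "tx": 0, "ty": 0, "tz": -5, "wx": 0, "wy": 0, "wz": 0}, {"jaw": 0.05, "tx": 0, "ty": 0, "tz": -5, "wx": 0, "wy": 0, "wz": 0}, {"jaw": 0.05, "tx": 0, "ty": -3, "tz": -5, "wx": 0, "wy": 0, "wz": 0}, {"jaw": 0.05, "tx": 0, "ty": -5, "tz": -2, "wx": 0, "wy": 0, "wz": 0}, {"jaw": 0.05, "tx": 0, "ty": -5, "tz": 0, "wx": 0, "wy": 0, "wz": 0}, {"jaw": 0.05, "tx": 0, "ty": -4, "tz": 0, "wx": 0, "wy": 0, "wz": 0}, {"jaw": 0.05, "tx": 0, "ty": 0, "tz": 0, "wx": 0, "wy": 0, "wz": 0}, {"jaw": 0.05, "tx": 0, "ty": 0, "tz": 0, "wx": 0, "wy": 0, "wz": 0}]}}

```text
clock: 24.35
tcp_pos: [0.5715, -0.1575, 0.4845]
orientation: [-0.001, -0.108, 0.994, -0.001]
wrist_force: [0.3, 0.3, -0.0]
finger_gap: 0.0449
```

```bash
python3 look.py 15; python3 - <<'E'
from h import *
c=eyes.calibration("wrist"); np.savez("w15.npz",**c)
im=eyes.read_camera("wrist"); cv2.imwrite("pics/wrist15.png",im)
im=eyes.read_camera("scene"); cv2.imwrite("pics/scene15.png",cv2.convertScaleAbs(im,alpha=1.3))
im=eyes.read_camera("top"); cv2.imwrite("pics/top15.png",cv2.convertScaleAbs(cv2.resize(im[110:290,140:380],None,fx=3.3,fy=3.3),alpha=1.4))
E
```

```text
24.35 [-0.404  0.345  0.285  1.511 -0.003 -0.619] [ 0.288  0.295 -0.046] 0.04488830656441105
tcp [ 0.572 -0.158  0.485] tip box [-185.819    5.536  324.532] z [-0.002 -0.002 -1.   ] 0.0011206522207830305
```

View pics/wrist15.png

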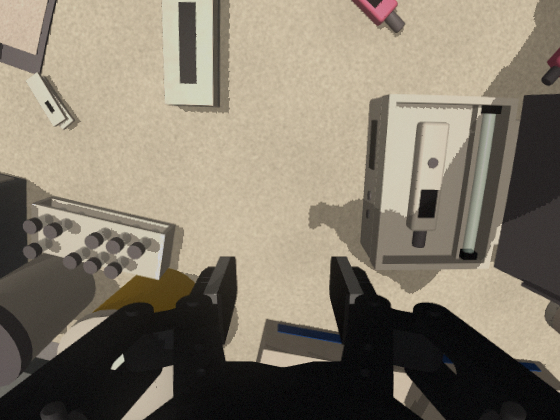

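View pics/scene15.png

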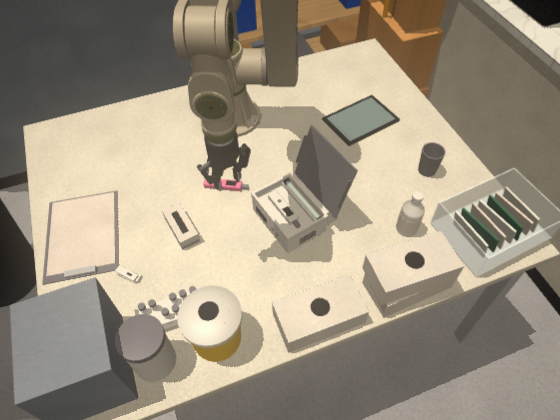

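View pics/top15.png

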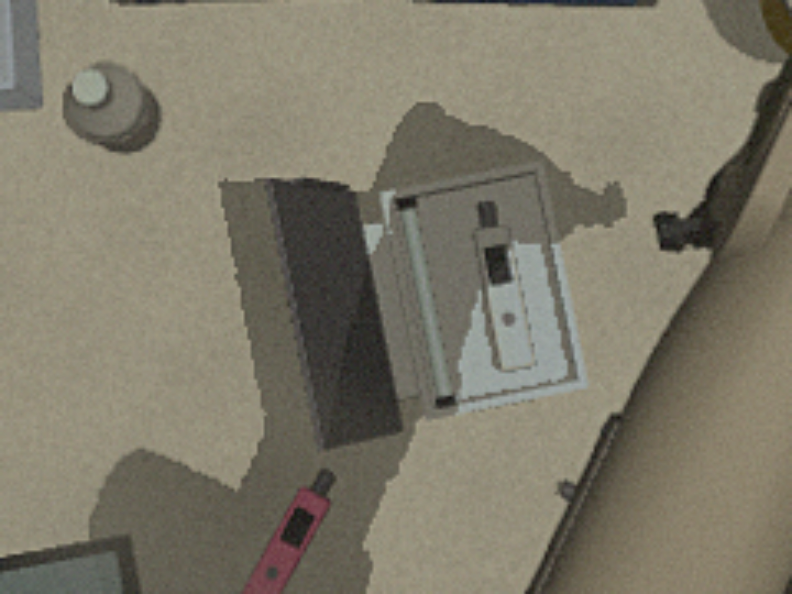

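```bash
python3 - <<'E'
from h import *
np.set_printoptions(precision=1,suppress=True)
c=dict(np.load("w15.npz"))
for n,q in(("bodyend",(434,123)),("probe tip",(420,247)),):
    print(n,tobox(at_z("wrist",q,.091 if n=="bodyend" else .081,c)))
tp=lambda x,y:(140+(x-1.15)/3.3,110+(y-1.15)/3.3)
for n,q,z in(("end",(517,370),.091),("tip",(487,202),.081),("upedge",(268,180),.26),("upedge",(325,448),.26),("tail",(352,187),.08),("tail",(402,430),.08)): print(n,tobox(at_z("top",tp(*q),z)))
# predicted lip edge for lean angles, tail x ~94, z72
for ang in(1.75,1.85,1.95,2.05):
    t=ang-np.pi/2; L=[box(94+193*np.sin(t),y,72+193*np.cos(t)) for y in(-109,109)]
    print(ang,[ (np.array(proj("top",p))-[140,110])*3.3 for p in L],[proj("scene",p) for p in L])
E
```

```text
bodyend [-20.6  74.8  91. ]
probe tip [-15.  -76.1  81. ]
end [-14.2  75.3  91. ]
tip [-17.9 -75.8  81. ]
upedge [ 153.9 -107.4  260. ]
upedge [150.5 107.1 260. ]
tail [  96.8 -112.6   80. ]
tail [ 95.3 107.1  80. ]
1.75 [array([298.1, 170.1]), array([352. , 443.7])] [array([350.6, 172.2]), array([304.6, 125.8])]
1.85 [array([275.2, 175.6]), array([328.7, 448.3])] [array([355.8, 170.3]), array([309.7, 124.4])]
1.95 [array([253.4, 181.1]), array([306.5, 452.6])] [array([360.7, 169. ]), array([314.6, 123.6])]
2.05 [array([233. , 186.8]), array([285.6, 456.6])] [array([365.2, 168.2]), array([319.2, 123.2])]
```

The checks agree. The thermometer lies at about box x −16, y 0 and is square. The cover's upper edge is at box x ≈152, which fits a lean of ≈1.87 rad, with the tail at x ≈96 and a sideways offset of about 1 mm. Handing in.

```bash
python3 - <<'E'
from h import *
a=cv2.imread("pics/scene0.png").astype(int)
b=eyes.read_camera("scene").astype(int)
for n,(x,y) in dict(carton=(181,225),bottle=(411,215),cup=(431,160),cass=(128,274),rack=(165,310)).items():
    print(n,np.abs(a-b)[y-20:y+20,x-20:x+20].mean().round(1))
print(get_state()["qvel"].round(3) if hasattr(get_state()["qvel"],"round") else 0)
print(env.hand_in())
E
```

```text
carton 8.6
bottle 4.0
cup 3.6
cass 5.0
rack 4.2
[-0.     0.001  0.001 -0.004  0.001 -0.   ]
the job is handed in; nothing more can be done
None
```

The job is handed in at about 24.5 s of the 51 s allowed; the hand-in reports no verdict, so success rests on my own checks below.

**What I did:** I pushed the cover up by its lip with the open fingertips, tool tilted, and tipped it over backwards into the trough. I then gripped the thermometer (31 mm gap), carried it over the cover, lowered it until it touched the tray floor, and opened the jaws slightly. The arm then rose clear.

**Last checks:**

| Item | Measured | Limit |
|---|---|---|
| Cover lean | about 1.87 rad | 1.66 to 2.2 rad |
| Cover tail, box x | about 96 mm | 66 to 125 mm |
| Cover sideways offset | 3 mm or less | 40 mm |
| Thermometer from compartment middle | about 1–3 mm in x, under 1 mm in y | 38 mm in x, 32 mm in y |
| Thermometer alignment | within about 0.04 rad | 0.3 rad |

- **Cover:** it looked square to the box in both views. I did not measure the tail height; it sits in the trough as the pictures show.
- **Thermometer:** it lies flat, window up.
- **Robot:** free of contact, with the wrist force near zero.
- **Other things:** the views show nothing out of place. The image difference from the start is small for the bottle, cup, rack and cassettes. It is larger for the carton (8.6 against 4–5), probably from changed shading; I did not measure its position again.

Two small disagreements remain. The wrist and top cameras differ by about 6 mm on the x position of the thermometer's body end. At set-down the vertical force briefly reached 11.6 N before I eased off.

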